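# Snap open the drying stand and rack the forming discs

### The job

Flip the folded back frame of the dark steel drying stand all the way up and over until it snaps open against its stop. Then move the two round forming discs from the plywood cradle to the stand and lower them gently, one upright in each of its two slots between the tines. Let go and leave everything else on the table where it is.

Things in the scene. Friction and masses are not known exactly. Their poses are not given: they have to be found in the camera images.
- stand: low dark steel rod drying stand, 190 (x) by 205 (y) mm, 80 high, fixed, left or right of the robot. Origin: centre of its foot on the table, z up, front -x. Support rods 10 thick along y at x -32 and +32, 18 up. Each slot: on each rod two 7 mm tines, 15 mm gap, tops 60 up. Hinge line of the back frame along y at x +85, 70 up; cheeks at y -97 and +97
- back_frame (a joint): angle of the stand's hinged back frame. 0 = folded: level, forward over the slots, 70 mm up, so no disc can go in. It grows as the front bar is lifted up and over to the back; 1.8 rad = fully open on its stop, leaning 0.23 rad back past upright. Over-centre spring: let go below about 1.1 rad it snaps shut, above it snaps open. The first lift takes about 3 N
- back_frame_bar (a point): middle of the back frame's front bar: round, 12 mm thick, 170 mm long, along the stand's y, 160 mm from the hinge line. Folded: at stand x -75, 70 mm up; open: x +121, 226 mm up. The frame has no rods for 60 mm behind the bar between its side rods (y -85 and +85), so fingers can straddle the bar from above
- slot_left (a point): where the centre of a disc seated in the left slot lies, 80 mm above the table at stand x = 0, y = +40 mm; the slot runs along the stand's x and its axes are the stand's
- slot_right (a point): the same for the right slot, at stand y = -40 mm
- cradle: plywood cradle, 130 mm (its x) by 220 mm (its y), fixed to the table on the other side from the stand; holds the discs upright in two 16 mm wide notches at y = +45 and -45 mm, whose side blocks rise to 52 mm above the table. Origin: centre of its underside, z up
- disc_a: round aluminium forming disc with dimples, 130 mm in diameter, 10 mm thick, about 350 g, standing upright in the cradle. Origin: its centre, at the start 85 mm above the table; its y axis is the disc's axis (level), z is up at the start. Its top rim can be gripped across the 10 mm thickness
- disc_b: a second, identical disc, same axes
- cup: an open steel cup, 72 mm wide and 75 mm tall; a bystander, stays where it is. Origin: on the table beneath it
- jar: a closed clear jar, 68 mm wide and 85 mm tall; a bystander, stays where it is. Origin: on the table beneath it
- scraper: a flat scraper 200 mm long with a black handle, lying flat; a bystander, stays where it is. Origin: its underside
- brush: a brush 180 mm long with a wooden handle, lying flat; a bystander, stays where it is. Origin: its underside
- bowl: an open steel bowl, 150 mm wide and 60 mm tall; a bystander, stays where it is. Origin: on the table beneath it
- spray: a tall white closed bottle, 64 mm wide and 170 mm tall; a bystander, stays where it is. Origin: on the table beneath it
There are look-alikes about, which are no part of the job. What is shaped like the disc_a but turquoise is not meant.

How it is judged:
By the outcome, as a careful person would: the job done as asked, in the order asked, and still so for the second after the job is handed in, with the robot touching nothing.
It also fails if it takes over 72 s, if anything falls off the work surface, if the arm or the gripper's body presses on something with over 40 N, if the wrist force passes 120 N, or if a joint passes its speed limit or range.

### The arm

A 6-joint arm with a two-finger parallel gripper is mounted at the origin on the work surface. World frame = base frame: x ahead of the robot, y to its left, z up, the work surface at z = 0. Lengths are in m, angles in rad, forces in N, time in s.
With the tool pointing down it reaches from about 0.35 to 0.8 m from the base axis. Payload 7.3 kg.
Tool frame: the origin (TCP) lies midway between the tips of the shut fingers; the grasp point (between the pads) lies 19 mm behind it (robot.grip_depth is the distance from the TCP to the grasp point, in m); z points along the fingers, x is the direction in which the jaws open and shut, and the axes are right-handed (so a half turn about z gives the same grasp; the last joint's range is limited). The gripper opens to 85 mm and grips with 20 to 120 N. Pads are 22 mm wide; open, the fingers measure 114 mm over their backs; the gripper's body (76 mm by 85 mm) begins 54 mm behind the grasp point. The pads swing forward as they close: fully open they stand 13 mm farther back than shut.
Start: joints at [1.078, 0.342, 1.524, -0, 1.275, -0.146], TCP at [0.178, 0.494, 0.231] pointing down, gripper open.
Joint ranges: [-2.53, 2.53], [-0.77, 2.02], [0.04, 2.7], [-1, 4.14], [0.28, 2.66], [-3.11, 3.11]. Speed limits (rad/s): [2.57, 2.57, 3.14, 3.14, 3.14, 3.14].

### API

Orientations are given as a rotation vector (axis times angle).
In Python, from plant import robot gives the robot as it stands.
- The arm moves only by the shell command python3 -m pendant 'ROWS' [FORCE]. ROWS is JSON, a list of rows, each an object of numbers: "jaw": the opening, from 0 (shut) to 1 (fully open); "dx", "dy", "dz": the shift along the world's x, y, z in units of 2 cm (1.0 is 2 cm); "yaw": the turn about the world's z in units of 0.1 rad (1.0 is 0.1 rad). A call has 1 to 10 rows; each row shifts and turns the commanded pose from where the row before left it; what a row does not reach is not made up. A row lasts 1/8 s, in which the tool goes at most 62.5 mm and 10.7 degrees, less where a joint would pass 70% of its speed; a pose out of reach is approached as far as the arm can. A call with a number of a shift or a turn outside -1 to 1 is refused whole. A call with a gripper value outside its range is refused whole. The fingers move at their own pace and stop on an object; FORCE is the grip in N (left out, the last holds). Time passes only in rows, so rows that do not move let the fingers close. It gives the time, the measured TCP pose, the force and the opening at its end, in the units of the state.
- robot.observe(): the state, without advancing time (a new reading comes with each control period).
- robot.get_image(name): name is "scene" or "side" or "wrist"; returns the picture (384x512x3 uint8, blue, green, red); there is no depth.
- robot.camera_model(name): a dict with "mtx" (3x3 intrinsics, pixels), "k1" (the pictures are not rectified: a ray, as slopes to the right and down, at radius r is drawn at 1 + k1 r^2 times it, then the intrinsics apply), "view" (4x4, takes a point from world to camera coordinates). Camera axes: x right, y down, z forward; pixel columns grow to the right and rows downward; lengths in m; the calibration is good to about 2 mm. A picture is of the moment at which its call begins: read the wrist's pose just before it. camera_model takes no time and is no camera call; for the wrist camera it gives the pose at the moment of the call.
- robot.hand_in(): hands the job in, once; it reports no verdict.
Trained networks look in the newest picture that a camera, given by its name, has taken for a name from the list of things; names that differ only in an ending like _2 or _b are one class to them, and where a whole thing is asked for, a point or a joint stands for the part that bears it (a point fixed in the world has none). Each returns a list of dicts, best first, with "conf" (0 to 1); they miss things now and then, are a little off and sometimes report something else, mostly with a low value. They report only what shows in the picture. A call takes as long as a camera call. They do not tell look-alikes from the thing itself.
- robot.masks_of(label, camera): "region" (384x512 bool, what is visible of it) and "bbox" ([left, top, right, bottom] in pixels, round what is visible of it).
- robot.pinpoint(label, camera): "pixel" ([column, row] in pixels: a listed point, or the origin of a listed thing).
The state is a dict: "t": time; "qpos": joint angles; "qvel": joint speeds; "effort": joint torques, N m; "eef_pos": TCP position; "orientation": TCP orientation; "wrist_force": force on the tool from outside, world axes, zero at the start; "ft_torque": the same for the moment, N m; "gripper_width": finger opening in m.
Only numpy, scipy, OpenCV 4.12 (cv2) and the standard library are available. Lean on these libraries where they do the work, as an engineer would, in place of code of your own. Each camera call takes 0.05 s, during which the arm holds its last target.

## Working session

There is one attempt and no reset: what is moved stays moved. The work goes in short steps, Python scripts to look and compute and a shell command to move; the robot and the scene stay as the last step left them, time stands still between calls to the robot, and variables do not carry over. Pictures are saved under pics/ and viewed, and the job is handed in when it is done.

```bash
ls; mkdir -p pics; python3 - <<'E'
from plant import robot
import cv2
o=robot.observe(); print(o)
for n in("scene","side","wrist"):
    im=robot.get_image(n); cv2.imwrite(f"pics/{n}0.png",im)
    m=robot.camera_model(n); print(n,m)
E
```

```text
pics
{'t': 0.0, 'qpos': array([ 1.07800867e+00,  3.42737526e-01,  1.52503183e+00, -1.92636035e-05,
        1.27540481e+00, -1.46019929e-01]), 'qvel': array([ 2.99953960e-04, -3.70921227e-05,  7.33176558e-04, -9.06918992e-04,
       -1.38998464e-03, -1.10161772e-04]), 'effort': array([-5.22344169e-05, -4.33671212e+01, -2.46017718e+01, -2.81875600e-05,
        7.71218649e-03, -6.52427343e-05]), 'eef_pos': array([0.17822466, 0.49338683, 0.23061311]), 'orientation': array([ 2.57076901e+00,  1.80448844e+00, -2.20584278e-03]), 'wrist_force': array([-0.13645358,  0.71966556,  0.17245865]), 'ft_torque': array([-0.00434212, -0.02797761,  0.01525629]), 'gripper_width': 0.08557423144781377}
scene {'mtx': array([[415.70614667,   0.        , 246.03351279],
       [  0.        , 415.70614667, 197.42491992],
       [  0.        ,   0.        ,   1.        ]]), 'k1': 0.039409708840194055, 'view': array([[ 0.25786471,  0.96602634,  0.01728872, -0.16923758],
       [ 0.76127649, -0.19212649, -0.61931052, -0.31101487],
       [-0.59494865,  0.17285982, -0.78495578,  1.77515675],
       [ 0.        ,  0
[... 240 characters left out ...]
w': array([[ 0.9627452 , -0.27040405, -0.0018256 , -0.45264306],
       [-0.18073568, -0.63843935, -0.74815092,  0.1499319 ],
       [ 0.20113751,  0.72060866, -0.66352608,  1.43294886],
       [ 0.        ,  0.        ,  0.        ,  1.        ]])}
wrist {'mtx': array([[325.69131829,   0.        , 252.198244  ],
       [  0.        , 325.69131829, 193.5740234 ],
       [  0.        ,   0.        ,   1.        ]]), 'k1': 0.013592758680518974, 'view': array([[ 0.3394136 ,  0.94063606, -0.00148649, -0.52489709],
       [ 0.90493707, -0.32610013,  0.27340008, -0.03580919],
       [ 0.25668523, -0.09414089, -0.96189926,  0.37739339],
       [ 0.        ,  0.        ,  0.        ,  1.        ]])}
```

View pics/scene0.png

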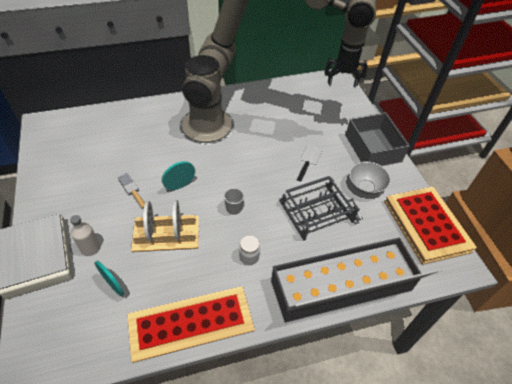

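View pics/side0.png

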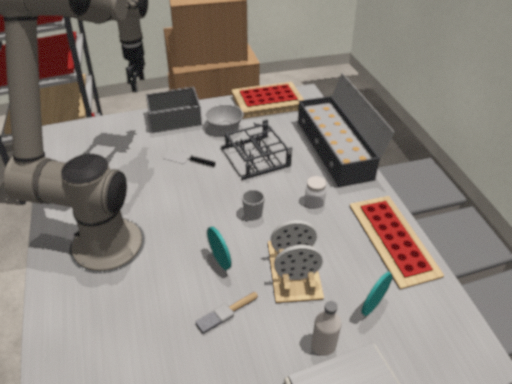

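View pics/wrist0.png

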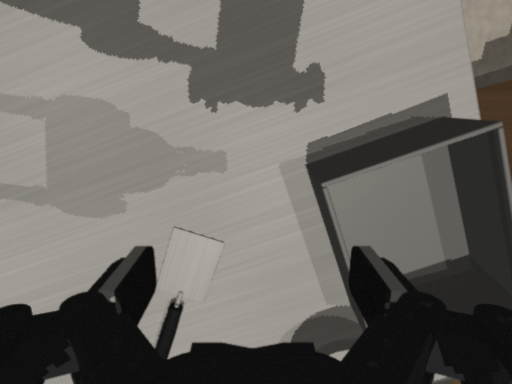

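The scene picture shows the stand at about (320,205) and the cradle at (166,232). The two grey dimpled discs stand in the cradle at (148,220) and (177,220). The turquoise look-alikes at (179,176) and (109,278) are not meant. Next I'll measure with the networks and enlarge the crops.

```bash
cat > h.py <<'E'
import numpy as np, cv2
from plant import robot
def dist(cam,P):
    P=np.atleast_2d(P).astype(float); V=cam['view']; c=P@V[:3,:3].T+V[:3,3]
    s=c[:,:2]/c[:,2:]; r2=(s**2).sum(1,keepdims=True); s=s*(1+cam['k1']*r2)
    return s*[cam['mtx'][0,0],cam['mtx'][1,1]]+[cam['mtx'][0,2],cam['mtx'][1,2]]
def ray(cam,px):
    d=(np.array(px,float)-[cam['mtx'][0,2],cam['mtx'][1,2]])/[cam['mtx'][0,0],cam['mtx'][1,1]]
    s=d.copy()
    for _ in range(20): s=d/(1+cam['k1']*(s@s))
    R=cam['view'][:3,:3]; o=-R.T@cam['view'][:3,3]; return o,R.T@np.array([s[0],s[1],1.])
def atz(cam,px,z):
    o,d=ray(cam,px); return o+d*(z-o[2])/d[2]
def tri(obs):
    A=np.zeros((3,3));b=np.zeros(3)
    for cam,px in obs:
        o,d=ray(cam,px); d/=np.linalg.norm(d); M=np.eye(3)-np.outer(d,d); A+=M;b+=M@o
    return np.linalg.solve(A,b)
E
python3 - <<'E'
from h import *
ims={n:robot.get_image(n) for n in("scene","side")}
C={n:robot.camera_model(n) for n in ims}
for lab,z in [("stand",0),("back_frame_bar",.07),("slot_left",.08),("slot_right",.08),("cradle",0),("disc_a",.085),("cup",0),("jar",0),("bowl",0),("spray",0),("scraper",0),("brush",0)]:
    for n in ims:
        for r in robot.pinpoint(lab,n)[:5]:
            print(lab,n,np.round(r['pixel'],1),round(r['conf'],2),np.round(atz(C[n],r['pixel'],z),3))
def crop(n,x0,y0,x1,y1,f):
    cv2.imwrite(f"pics/{n}_c{x0}.png",cv2.resize(ims[n][y0:y1,x0:x1],None,fx=f,fy=f,interpolation=cv2.INTER_CUBIC))
crop("scene",260,160,390,260,6);crop("side",210,110,310,190,7);crop("scene",110,180,220,260,7);crop("side",250,210,340,310,6)
print(robot.observe()['t'])
E
```

```text
stand scene [317.  213.9] 0.79 [0.559 0.289 0.   ]
stand side [251.  157.6] 0.8 [0.531 0.289 0.   ]
back_frame_bar scene [305.9 182.9] 0.63 [0.466 0.272 0.07 ]
back_frame_bar side [235.1 146.3] 0.76 [0.471 0.278 0.07 ]
back_frame_bar side [293.7 237.2] 0.44 [ 0.526 -0.188  0.07 ]
slot_left scene [330.  195.5] 0.72 [0.548 0.329 0.08 ]
slot_left scene [247.6 262.5] 0.59 [ 0.731 -0.016  0.08 ]
slot_left side [247.3 135. ] 0.56 [0.526 0.319 0.08 ]
slot_right side [258.2 144.8] 0.95 [0.547 0.251 0.08 ]
cradle scene [167.3 234.9] 0.61 [ 0.516 -0.242  0.   ]
cradle side [291.9 269.1] 0.56 [ 0.506 -0.242  0.   ]
disc_a scene [179.5 173.5] 0.86 [ 0.325 -0.159  0.085]
disc_a scene [152.1 219.5] 0.84 [ 0.502 -0.278  0.085]
disc_a scene [110.  275.7] 0.79 [ 0.675 -0.422  0.085]
disc_a scene [172.6 217.4] 0.51 [ 0.51  -0.212  0.085]
disc_a side [217.6 245.2] 0.9 [ 0.312 -0.173  0.085]
disc_a side [373.9 296.9] 0.9 [ 0.647 -0.451  0.085]
disc_a side [297.8 258.9] 0.61 [ 0.506 -0.279  0.085]
disc_a side [294.6 237.5] 0.55 [ 0.523 -0.203  0.085]
disc_a side [190.7 157.6] 0.28 [0.308 0.237 0.085]
cup
[... 189 characters left out ...]
 0.   ]
bowl scene [364.3 186.2] 0.8 [0.481 0.51  0.   ]
bowl scene [ 88.9 247.7] 0.35 [ 0.502 -0.499  0.   ]
bowl side [223.7 124.4] 0.78 [0.483 0.528 0.   ]
spray scene [ 87.8 248.7] 0.73 [ 0.505 -0.503  0.   ]
spray scene [167.1 234.3] 0.73 [ 0.514 -0.242 -0.   ]
spray side [322.5 343. ] 0.83 [ 0.503 -0.491  0.   ]
scraper scene [306.7 162.7] 0.78 [0.314 0.34  0.   ]
scraper scene [175.2 217.9] 0.26 [ 0.452 -0.205  0.   ]
scraper side [188.3 158.6] 0.64 [0.311 0.346 0.   ]
scraper side [229.6 315.3] 0.41 [ 0.3   -0.346  0.   ]
brush scene [137.9 194.4] 0.63 [ 0.313 -0.32   0.   ]
brush scene [148.5 219.1] 0.6 [ 0.434 -0.296  0.   ]
brush side [227.6 313.9] 0.65 [ 0.296 -0.34   0.   ]
1.45
```

View pics/scene_c260.png

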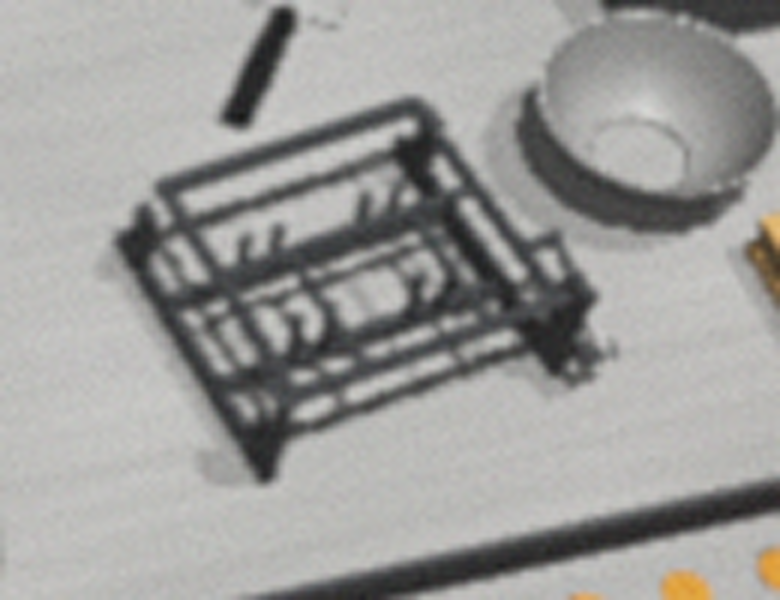

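View pics/side_c210.png

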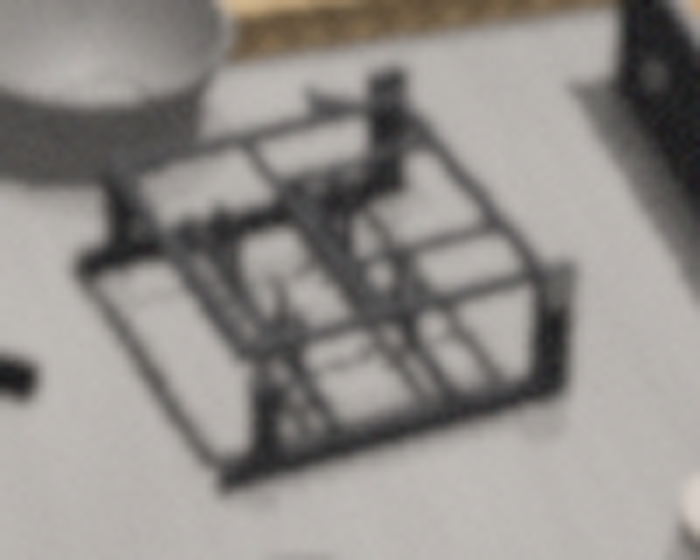

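View pics/scene_c110.png

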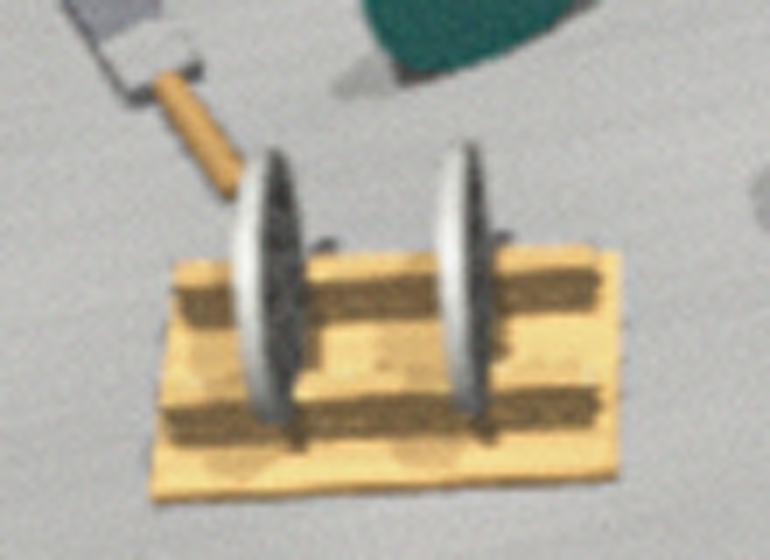

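View pics/side_c250.png

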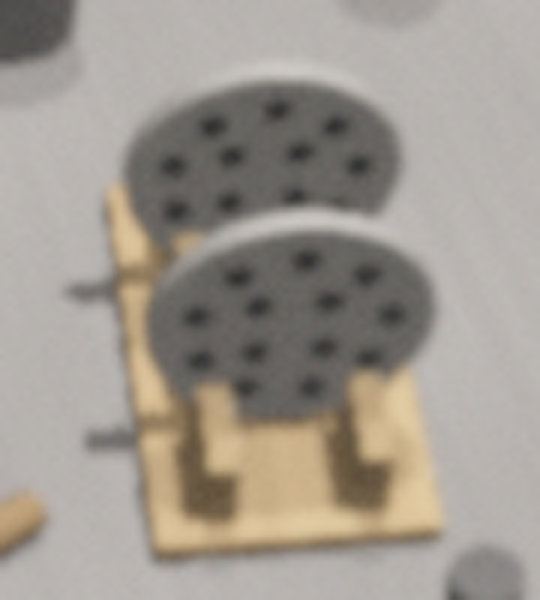

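The close-ups confirm it: two grey dimpled discs stand in the notches, and the back frame is folded level towards the robot. Next I'll fit the stand pose with a wireframe and the discs by their outlines.

```bash
cat > fit.py <<'E'
from h import *
from scipy.optimize import minimize
C={n:robot.camera_model(n) for n in("scene","side")}
I={n:cv2.imread(f"pics/{n}0.png",0).astype(np.float32) for n in C}
I={n:cv2.GaussianBlur(v,(0,0),.8) for n,v in I.items()}
def seg(a,b,n=60): t=np.linspace(0,1,n)[:,None]; return np.array(a)*(1-t)+np.array(b)*t
S=[seg((-.075,-.085,.07),(-.075,.085,.07)),seg((.085,-.09,.07),(.085,.09,.07)),
 seg((-.075,-.085,.07),(.085,-.085,.07)),seg((-.075,.085,.07),(.085,.085,.07)),
 seg((-.032,-.09,.018),(-.032,.09,.018)),seg((.032,-.09,.018),(.032,.09,.018))]
def T(p,P):
    c,s=np.cos(p[2]),np.sin(p[2]); return np.c_[p[0]+c*P[:,0]-s*P[:,1],p[1]+s*P[:,0]+c*P[:,1],P[:,2]]
def samp(n,P):
    q=dist(C[n],P).astype(np.float32); return cv2.remap(I[n],q[:,0],q[:,1],cv2.INTER_LINEAR).ravel()
def cost(p,names=("scene","side")):
    return np.mean([samp(n,T(p,s)).mean() for n in names for s in S])
best=None
for x in np.arange(.5,.59,.01):
  for y in np.arange(.25,.33,.01):
    for a in np.arange(-.6,.61,.1):
      c=cost((x,y,a))
      if best is None or c<best[0]: best=(c,(x,y,a))
print(best)
for nm in (("scene","side"),("scene",),("side",)):
    r=minimize(lambda p:cost(p,nm),best[1],method="Nelder-Mead",options=dict(initial_simplex=[np.array(best[1])+d for d in ([0,0,0],[.01,0,0],[0,.01,0],[0,0,.1])]))
    print(nm,r.fun,np.round(r.x,4))
    if len(nm)==2: p=r.x
for n in C:
    im=cv2.imread(f"pics/{n}0.png"); f=6; x0,y0,w,h=(260,155,130,100) if n=="scene" else (205,105,110,90)
    im=cv2.resize(im[y0:y0+h,x0:x0+w],None,fx=f,fy=f,interpolation=cv2.INTER_CUBIC)
    for s in S:
        q=((dist(C[n],T(p,s))-[x0,y0]+.5)*f).astype(int); cv2.polylines(im,[q.reshape(-1,1,2)],False,(0,0,255),1)
    cv2.imwrite(f"pics/{n}_fit.png",im)
E
python3 fit.py
```

```text
(np.float32(96.12081), (np.float64(0.55), np.float64(0.29000000000000004), np.float64(0.09999999999999987)))
('scene', 'side') 88.0695571899414 [0.5454 0.2878 0.1496]
('scene',) 80.60272216796875 [0.5469 0.2878 0.1453]
('side',) 92.5849380493164 [0.5424 0.2877 0.1724]
```

```bash
cat > fitd.py <<'E'
from h import *
from scipy.optimize import minimize
C={n:robot.camera_model(n) for n in("scene","side")}
I={n:cv2.imread(f"pics/{n}0.png") for n in C}
# plywood mask outline -> cradle pose;  
M={}
for n in C:
    hsv=cv2.cvtColor(I[n],cv2.COLOR_BGR2HSV)
    m=((hsv[...,0]>8)&(hsv[...,0]<30)&(hsv[...,1]>70)).astype(np.uint8)
    box=(125,210,205,255) if n=="scene" else (262,225,330,305)
    k=np.zeros_like(m);k[box[1]:box[3],box[0]:box[2]]=1;m*=k
    M[n]=m; print(n,m.sum())
def tr(p,P):
    c,s=np.cos(p[2]),np.sin(p[2]);return np.c_[p[0]+c*P[:,0]-s*P[:,1],p[1]+s*P[:,0]+c*P[:,1],P[:,2]]
th=np.linspace(0,2*np.pi,80)
def disc(y):
    return np.vstack([np.c_[.065*np.cos(th),np.full(80,y+e),.085+.065*np.sin(th)] for e in(-.005,.005)])
def sil(n,p):
    m=np.zeros((384*4,512*4),np.uint8)
    def hull(P):
        q=cv2.convexHull(((dist(C[n],tr(p[:3],P))+.5)*4).astype(np.int32)); cv2.fillConvexPoly(m,q,1)
    h=p[5]
    hull(np.array([(x,y,z) for x in(-.065,.065) for y in(-.11,.11) for z in(0,h)]))
    for y in p[3:5]: hull(disc(y))
    return cv2.resize(m.astype(np.float32),(512,384),interpolation=cv2.INTER_AREA)
# foreground: plywood + anything in disc/cradle differing from table: use network masks
F={}
for n in C:
    robot.get_image(n)
    f=M[n].copy()
    for lab in("cradle","disc_a"):
        for r in robot.masks_of(lab,n):
            b=r['bbox'];c=((b[0]+b[2])/2,(b[1]+b[3])/2)
            ok=(130<c[0]<205 and 200<c[1]<250) if n=="scene" else (265<c[0]<325 and 220<c[1]<300)
            print(n,lab,round(r['conf'],2),np.round(b,0),ok)
            if ok: f|=r['region'].astype(np.uint8)
    F[n]=f.astype(np.float32)
    cv2.imwrite(f"pics/F_{n}.png",F[n]*255)
def cost(p): return sum(np.abs(sil(n,p)-F[n]).sum() for n in C)
p0=np.array([.512,-.242,0,.045,-.045,.015])
best=min((cost(np.r_[.512,-.242,a,.045,-.045,.015]),a) for a in np.arange(-.4,.4,.05));print(best)
p0[2]=best[1]
sx=[p0]+[p0+d for d in np.diag([.01,.01,.1,.004,.004,.006])]
r=minimize(cost,p0,method="Nelder-Mead",options=dict(initial_simplex=sx,maxiter=600));print(r.fun,np.round(r.x,4))
p=r.x
for y in p[3:5]: print("disc world",tr(p[:3],np.array([[0,y,.085]])))
for n in C:
    f=7;x0,y0,w,h=(115,180,110,80) if n=="scene" else (250,210,90,85)
    im=cv2.resize(I[n][y0:y0+h,x0:x0+w],None,fx=f,fy=f,interpolation=cv2.INTER_CUBIC)
    for P in [np.array([(x,y,z) for x in(-.065,.065) for y in(-.11,.11) for z in(0,p[5])])]+[disc(y) for y in p[3:5]]:
        q=cv2.convexHull(((dist(C[n],tr(p[:3],P))-[x0,y0]+.5)*f).astype(np.int32));cv2.polylines(im,[q],True,(0,0,255),1)
    cv2.imwrite(f"pics/{n}_dfit.png",im)
E
python3 fitd.py
```

```text
scene 1833
side 1275
scene cradle 0.67 [132. 214. 199. 255.] True
scene cradle 0.48 [143. 203. 154. 242.] True
scene disc_a 0.91 [163. 159. 196. 191.] False
scene disc_a 0.81 [ 94. 260. 122. 294.] False
scene disc_a 0.8 [172. 201. 178. 234.] True
scene disc_a 0.69 [144. 202. 156. 243.] True
scene disc_a 0.65 [348. 163. 386. 195.] False
scene disc_a 0.63 [299. 142. 321. 179.] False
scene disc_a 0.3 [240. 239. 259. 267.] False
side cradle 0.76 [269. 242. 324. 300.] True
side cradle 0.42 [306. 176. 327. 207.] False
side disc_a 0.87 [273. 220. 315. 254.] True
side disc_a 0.7 [208. 226. 234. 272.] False
side disc_a 0.64 [273. 242. 321. 281.] True
side disc_a 0.57 [360. 274. 392. 318.] False
side disc_a 0.57 [267. 240. 325. 304.] True
(np.float32(494.125), np.float64(-0.20000000000000007))
230.4375 [ 0.5106 -0.2458 -0.2005  0.0443 -0.0466  0.0184]
disc world [[ 0.51940122 -0.20239228  0.085     ]]
disc world [[ 0.50128812 -0.29151011  0.085     ]][ WARN:0@5.354] global loadsave.cpp:1063 imwrite_ Unsupported depth image for selected encoder is fallbacked to CV_8U.
```

View pics/scene_fit.png

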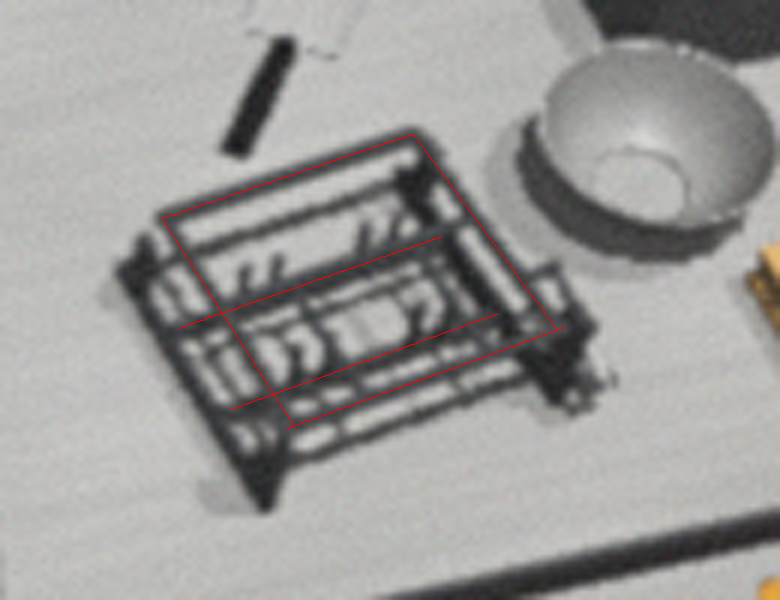

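View pics/side_fit.png

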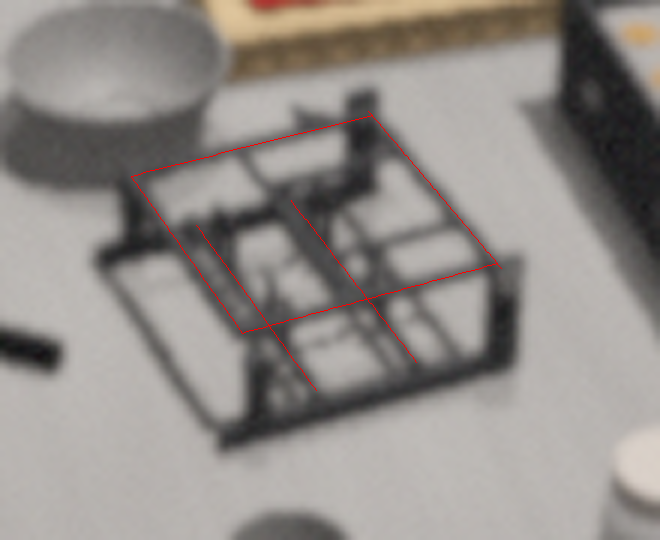

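View pics/scene_dfit.png

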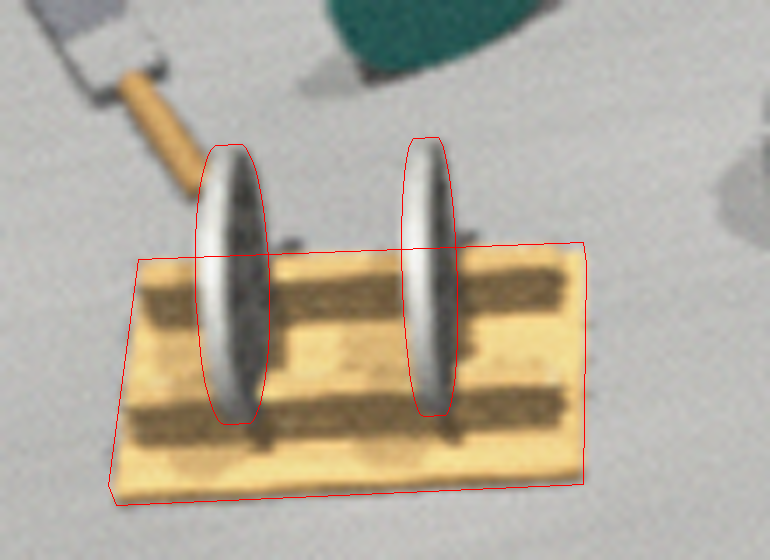

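View pics/side_dfit.png

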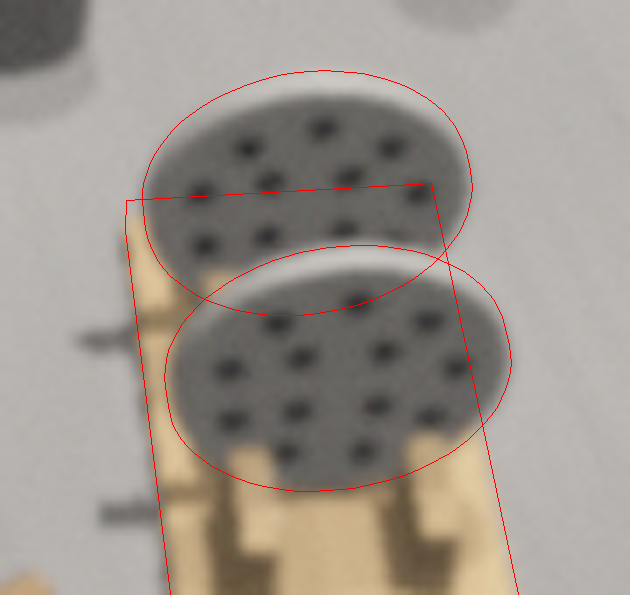

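The disc fit matches in both views: centres about (0.519,-0.202) and (0.501,-0.292), yaw -0.20. The stand is at about (0.545,0.288) with yaw 0.15, so the bar is near (0.471,0.277), which agrees with the network's bar point. I'll move above the bar and check with the wrist camera.

```bash
python3 -m pendant '[{"dx":1,"dy":-0.7,"dz":0,"yaw":-0.7,"jaw":0.55},{"dx":1,"dy":-0.7,"yaw":-0.7},{"dx":1,"dy":-0.7,"yaw":-0.7},{"dx":1,"dy":-0.7,"yaw":-0.7},{"dx":1,"dy":-0.7,"yaw":-0.7},{"dx":1,"dy":-0.7,"yaw":-0.7},{"dx":1,"dy":-0.7,"yaw":-0.7},{"dx":1,"dy":-0.7,"yaw":-0.7},{"dx":1,"dy":-0.7,"yaw":-0.7},{"dx":1,"dy":-0.7,"yaw":-0.7}]' 20; python3 -m pendant '[{"dx":1,"dy":-0.8,"yaw":-0.75},{"dx":1,"dy":-0.8,"yaw":-0.75},{"dx":1,"dy":-0.8,"yaw":-0.75},{"dx":1,"dy":-0.8,"yaw":-0.75},{"dx":0.65,"dy":-0.6,"yaw":-0.75},{"dx":0},{"dx":0}]'
python3 - <<'E'
from h import *
m=robot.camera_model("wrist"); im=robot.get_image("wrist"); cv2.imwrite("pics/w1.png",im); np.save("w1.npy",m['view'])
for p in [(-.075,-.085,.07),(-.075,.085,.07),(-.075,0,.07)]:
    c,s=np.cos(.15),np.sin(.15); P=[.5454+c*p[0]-s*p[1],.2878+s*p[0]+c*p[1],p[2]]; print(np.round(P,3),dist(m,P).round(0))
E
```

```text
[0.484 0.193 0.07 ] [[110. 477.]]
[0.459 0.361 0.07 ] [[227. 427.]]
[0.471 0.277 0.07 ] [[167. 453.]]schema error: expected keys jaw, dx, dy, dz, yaw
schema error: expected keys jaw, dx, dy, dz, yaw
```

View pics/w1.png

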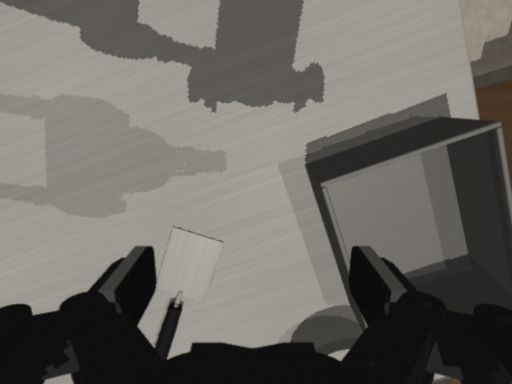

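Each row needs all five keys, so nothing moved.

```bash
python3 -m pendant '[{"dx":1,"dy":-0.7,"dz":0,"yaw":-0.7,"jaw":0.55},{"dx":1,"dy":-0.7,"dz":0,"yaw":-0.7,"jaw":0.55},{"dx":1,"dy":-0.7,"dz":0,"yaw":-0.7,"jaw":0.55},{"dx":1,"dy":-0.7,"dz":0,"yaw":-0.7,"jaw":0.55},{"dx":1,"dy":-0.7,"dz":0,"yaw":-0.7,"jaw":0.55},{"dx":1,"dy":-0.7,"dz":0,"yaw":-0.7,"jaw":0.55},{"dx":1,"dy":-0.7,"dz":0,"yaw":-0.7,"jaw":0.55},{"dx":1,"dy":-0.7,"dz":0,"yaw":-0.7,"jaw":0.55},{"dx":1,"dy":-0.7,"dz":0,"yaw":-0.7,"jaw":0.55},{"dx":1,"dy":-0.7,"dz":0,"yaw":-0.7,"jaw":0.55}]' 20; python3 -m pendant '[{"dx":1,"dy":-0.8,"dz":0,"yaw":-0.75,"jaw":0.55},{"dx":1,"dy":-0.8,"dz":0,"yaw":-0.75,"jaw":0.55},{"dx":1,"dy":-0.8,"dz":0,"yaw":-0.75,"jaw":0.55},{"dx":1,"dy":-0.8,"dz":0,"yaw":-0.75,"jaw":0.55},{"dx":0.65,"dy":-0.6,"dz":0,"yaw":-0.75,"jaw":0.55},{"dx":0,"dy":0,"dz":0,"yaw":0,"jaw":0.55}]'
cat > w.py <<'E'
from h import *
import sys
m=robot.camera_model("wrist"); im=robot.get_image("wrist"); cv2.imwrite(f"pics/{sys.argv[1]}.png",im)
np.savez(sys.argv[1]+".npz",**m)
c,s=np.cos(.15),np.sin(.15)
for p in [(-.075,-.085,.07),(-.075,.085,.07),(-.075,0,.07)]:
    P=[.5454+c*p[0]-s*p[1],.2878+s*p[0]+c*p[1],p[2]]; print(np.round(P,3),dist(m,P).round(0))
E
python3 w.py w1b
```

```text
t: 3.05
eef_pos: [0.3791, 0.3533, 0.2314]
orientation: [-3.035, -0.81, -0.0]
wrist_force: [0.1, -0.5, 0.2]
gripper_width: 0.047
t: 3.8
eef_pos: [0.472, 0.2771, 0.2311]
orientation: [3.133, 0.232, -0.0]
wrist_force: [-0.3, 0.5, -0.5]
gripper_width: 0.0472
[0.484 0.193 0.07 ] [[251. 258.]]
[0.459 0.361 0.07 ] [[250.  83.]]
[0.471 0.277 0.07 ] [[251. 177.]]
```

View pics/w1b.png

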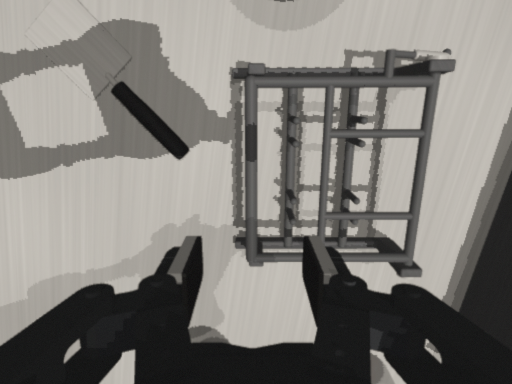

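The bar lies at column 251, rows 75 to 262, exactly where the fit predicts it. Next I'll descend to straddle it and grip.

```bash
python3 -m pendant '[{"dx":0,"dy":0,"dz":-1,"yaw":0,"jaw":0.5},{"dx":0,"dy":0,"dz":-1,"yaw":0,"jaw":0.5},{"dx":0,"dy":0,"dz":-1,"yaw":0,"jaw":0.5},{"dx":0,"dy":0,"dz":-1,"yaw":0,"jaw":0.5},{"dx":0,"dy":0,"dz":-1,"yaw":0,"jaw":0.5},{"dx":0,"dy":0,"dz":-1,"yaw":0,"jaw":0.5},{"dx":0,"dy":0,"dz":-1,"yaw":0,"jaw":0.5},{"dx":0,"dy":0,"dz":-1,"yaw":0,"jaw":0.5},{"dx":0,"dy":0,"dz":-0.8,"yaw":0,"jaw":0.5},{"dx":0,"dy":0,"dz":0,"yaw":0,"jaw":0.5}]' 30; python3 -m pendant '[{"dx":0,"dy":0,"dz":0,"yaw":0,"jaw":0.1},{"dx":0,"dy":0,"dz":0,"yaw":0,"jaw":0},{"dx":0,"dy":0,"dz":0,"yaw":0,"jaw":0},{"dx":0,"dy":0,"dz":0,"yaw":0,"jaw":0}]'
python3 w.py w2
```

```text
t: 5.1
eef_pos: [0.4704, 0.2779, 0.0543]
orientation: [3.132, 0.236, -0.003]
wrist_force: [-0.3, 0.5, -0.5]
gripper_width: 0.0426
t: 5.6
eef_pos: [0.4707, 0.2779, 0.0561]
orientation: [-3.133, -0.234, 0.001]
wrist_force: [-5.0, 0.7, 6.7]
gripper_width: 0.0108
[0.484 0.193 0.07 ] [[252. 422.]]
[0.459 0.361 0.07 ] [[252.  60.]]
[0.471 0.277 0.07 ] [[252. 270.]]
```

View pics/w2.png

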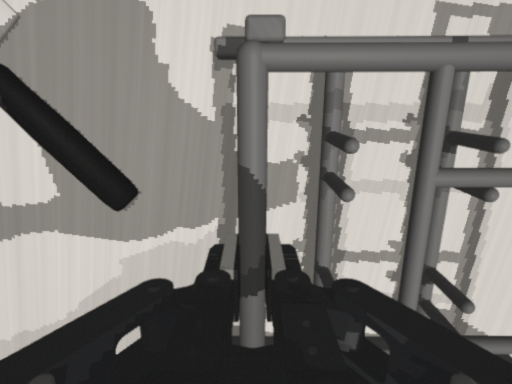

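The bar is gripped (opening 10.8 mm). Next I'll move it along the hinge arc, radius 160 mm.

```bash
python3 -m pendant '[{"dx":0.04,"dy":0.01,"dz":0.8,"yaw":0,"jaw":0},{"dx":0.12,"dy":0.02,"dz":0.79,"yaw":0,"jaw":0},{"dx":0.19,"dy":0.03,"dz":0.775,"yaw":0,"jaw":0},{"dx":0.27,"dy":0.04,"dz":0.75,"yaw":0,"jaw":0},{"dx":0.345,"dy":0.05,"dz":0.72,"yaw":0,"jaw":0},{"dx":0.41,"dy":0.06,"dz":0.68,"yaw":0,"jaw":0}]' 40
python3 -c "
from plant import robot;import cv2
cv2.imwrite('pics/s3.png',robot.get_image('side')[60:230,170:350].repeat(3,0).repeat(3,1))"
```

```text
t: 6.4
eef_pos: [0.4961, 0.2817, 0.1464]
orientation: [3.132, 0.234, -0.01]
wrist_force: [-10.0, 0.8, 0.7]
gripper_width: 0.0104
```

View pics/s3.png

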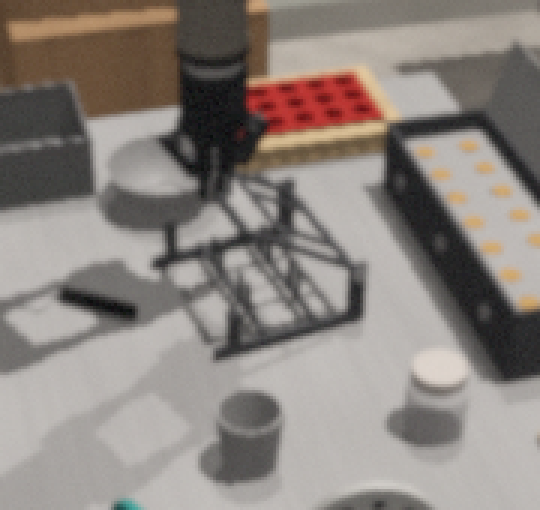

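The frame is lifting with the gripper, so I'll continue.

```bash
python3 -m pendant '[{"dx":0.48,"dy":0.07,"dz":0.64,"yaw":0,"jaw":0},{"dx":0.54,"dy":0.08,"dz":0.585,"yaw":0,"jaw":0},{"dx":0.595,"dy":0.09,"dz":0.525,"yaw":0,"jaw":0},{"dx":0.65,"dy":0.1,"dz":0.465,"yaw":0,"jaw":0},{"dx":0.68,"dy":0.1,"dz":0.4,"yaw":0,"jaw":0},{"dx":0.72,"dy":0.11,"dz":0.325,"yaw":0,"jaw":0}]'
python3 -m pendant '[{"dx":0.75,"dy":0.11,"dz":0.255,"yaw":0,"jaw":0},{"dx":0.77,"dy":0.115,"dz":0.175,"yaw":0,"jaw":0},{"dx":0.785,"dy":0.12,"dz":0.095,"yaw":0,"jaw":0},{"dx":0.79,"dy":0.12,"dz":0.015,"yaw":0,"jaw":0},{"dx":0.785,"dy":0.12,"dz":-0.06,"yaw":0,"jaw":0},{"dx":0,"dy":0,"dz":0,"yaw":0,"jaw":0}]'
python3 -c "
from plant import robot;import cv2
cv2.imwrite('pics/s4.png',robot.get_image('side')[60:230,170:350].repeat(3,0).repeat(3,1))"
```

```text
t: 7.2
eef_pos: [0.5723, 0.2932, 0.2087]
orientation: [-3.132, -0.234, -0.004]
wrist_force: [-4.6, -0.6, 9.3]
gripper_width: 0.0101
t: 7.95
eef_pos: [0.6516, 0.3049, 0.216]
orientation: [-3.132, -0.233, -0.008]
wrist_force: [1.9, 2.8, 4.4]
gripper_width: 0.01
```

View pics/s4.png

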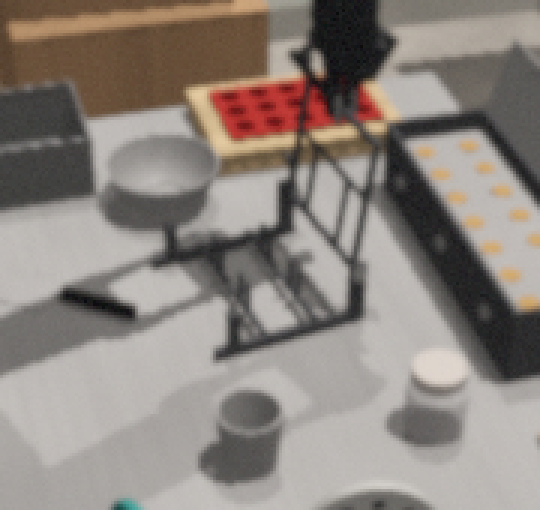

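The frame is just past upright at about 1.7 rad. I'll nudge it on, open the jaws and lift straight out.

```bash
python3 -m pendant '[{"dx":0.5,"dy":0.08,"dz":-0.08,"yaw":0,"jaw":0},{"dx":0.1,"dy":0.01,"dz":0,"yaw":0,"jaw":0},{"dx":0,"dy":0,"dz":0,"yaw":0,"jaw":0.3},{"dx":0,"dy":0,"dz":0,"yaw":0,"jaw":0.6},{"dx":0,"dy":0,"dz":0,"yaw":0,"jaw":0.6},{"dx":0,"dy":0,"dz":0,"yaw":0,"jaw":0.6}]'
python3 -m pendant '[{"dx":0,"dy":0,"dz":1,"yaw":0,"jaw":0.6},{"dx":0,"dy":0,"dz":1,"yaw":0,"jaw":0.6},{"dx":0,"dy":0,"dz":1,"yaw":0,"jaw":0.6},{"dx":-0.3,"dy":-0.3,"dz":0.5,"yaw":0,"jaw":0.6}]'
python3 -c "
from plant import robot;import cv2
cv2.imwrite('pics/s5.png',robot.get_image('side')[60:230,170:350].repeat(3,0).repeat(3,1))"
```

```text
t: 8.75
eef_pos: [0.6616, 0.3064, 0.2122]
orientation: [3.133, 0.234, -0.001]
wrist_force: [0.7, 0.8, 1.1]
gripper_width: 0.051
t: 9.25
eef_pos: [0.6559, 0.3006, 0.2833]
orientation: [-3.133, -0.234, -0.002]
wrist_force: [-0.4, 0.4, 0.2]
gripper_width: 0.0509
```

View pics/s5.png

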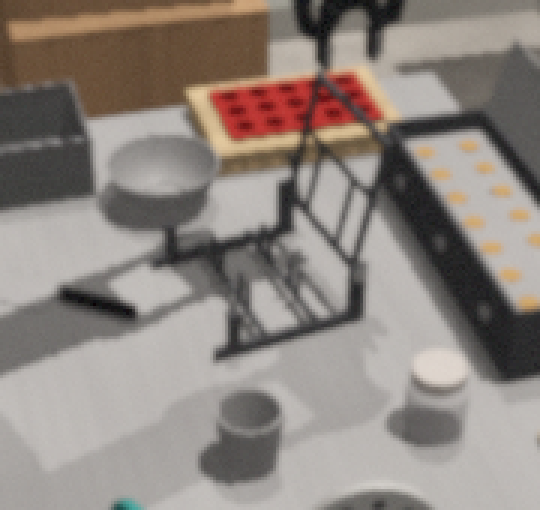

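The frame now leans back on its stop. I'll turn to the slot orientation above the right slot and measure the tines with the wrist camera.

```bash
python3 -m pendant '[{"dx":-0.5,"dy":-0.2,"dz":0,"yaw":1,"jaw":1},{"dx":-0.5,"dy":-0.2,"dz":0,"yaw":1,"jaw":1},{"dx":-0.5,"dy":-0.2,"dz":0,"yaw":1,"jaw":1},{"dx":-0.5,"dy":-0.2,"dz":0,"yaw":1,"jaw":1},{"dx":-0.5,"dy":-0.2,"dz":0,"yaw":1,"jaw":1},{"dx":-0.5,"dy":-0.2,"dz":0,"yaw":1,"jaw":1},{"dx":-0.5,"dy":-0.2,"dz":0,"yaw":1,"jaw":1},{"dx":-0.5,"dy":-0.2,"dz":0,"yaw":1,"jaw":1},{"dx":-0.5,"dy":-0.2,"dz":0,"yaw":1,"jaw":1},{"dx":-0.5,"dy":-0.2,"dz":0,"yaw":1,"jaw":1}]'
python3 -m pendant '[{"dx":0,"dy":0,"dz":0,"yaw":1,"jaw":1},{"dx":0,"dy":0,"dz":0,"yaw":1,"jaw":1},{"dx":0,"dy":0,"dz":0,"yaw":1,"jaw":1},{"dx":0,"dy":0,"dz":0,"yaw":1,"jaw":1},{"dx":0,"dy":0,"dz":0,"yaw":1,"jaw":1},{"dx":0,"dy":0,"dz":0,"yaw":0.7,"jaw":1},{"dx":0,"dy":0,"dz":0,"yaw":0,"jaw":1}]'
cat > w3.py <<'E'
from h import *
import sys
m=robot.camera_model("wrist"); im=robot.get_image("wrist"); cv2.imwrite(f"pics/{sys.argv[1]}.png",im)
np.savez(sys.argv[1]+".npz",**m)
c,s=np.cos(.15),np.sin(.15)
for p in [(x,y,.06) for y in(-.051,-.029,.029,.051) for x in(-.032,.032)]+[(.032,0,.018),(-.032,0,.018)]:
    P=[.5454+c*p[0]-s*p[1],.2878+s*p[0]+c*p[1],p[2]]; q=dist(m,P)[0]; print(p,q.round(0)); cv2.circle(im,tuple(int(round(v)) for v in q),3,(0,0,255),1)
cv2.imwrite(f"pics/{sys.argv[1]}m.png",im)
E
python3 w3.py w5
```

```text
t: 10.55
eef_pos: [0.5549, 0.2599, 0.2817]
orientation: [-2.634, -1.711, 0.002]
wrist_force: [-0.7, -0.2, -0.0]
gripper_width: 0.085
t: 11.42
eef_pos: [0.5553, 0.2601, 0.2819]
orientation: [-2.052, -2.379, 0.001]
wrist_force: [-0.5, -0.1, -0.3]
gripper_width: 0.0856
(-0.032, -0.051, 0.06) [232. 131.]
(0.032, -0.051, 0.06) [233. 187.]
(-0.032, -0.029, 0.06) [252. 131.]
(0.032, -0.029, 0.06) [252. 187.]
(-0.032, 0.029, 0.06) [305. 130.]
(0.032, 0.029, 0.06) [302. 187.]
(-0.032, 0.051, 0.06) [325. 130.]
(0.032, 0.051, 0.06) [321. 187.]
(0.032, 0, 0.018) [275. 179.]
(-0.032, 0, 0.018) [276. 128.]
```

View pics/w5m.png

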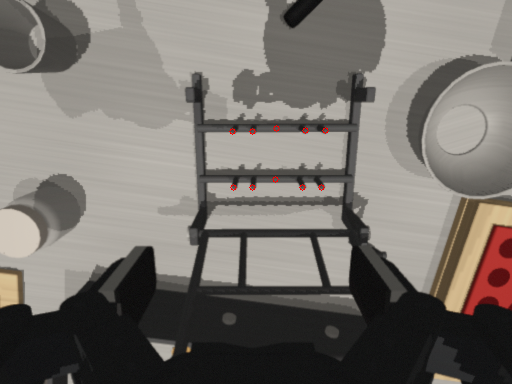

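```bash
python3 -c "
import cv2
for a,b in(('w5','w5z'),('w5m','w5mz')):
    im=cv2.imread(f'pics/{a}.png')[110:205,180:370]; cv2.imwrite(f'pics/{b}.png',cv2.resize(im,None,fx=4,fy=4,interpolation=cv2.INTER_CUBIC))
import numpy as np
a=cv2.imread('pics/w5z.png');b=cv2.imread('pics/w5mz.png')
cv2.imwrite('pics/w5c.png',cv2.resize(np.vstack([a,b]),None,fx=.78,fy=.78))"
```

```text
(no output)
```

View pics/w5c.png

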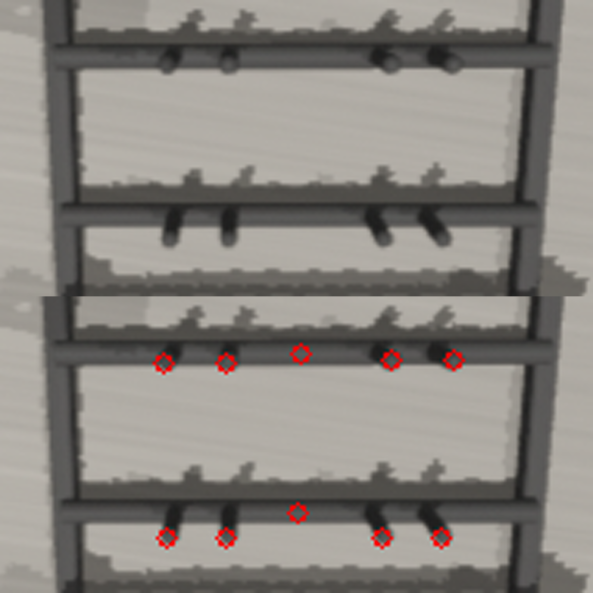

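The tine tops line up with the fit to about 1 px. I'll refine with these eight points.

```bash
python3 - <<'E'
from h import *
from scipy.optimize import least_squares
m=dict(np.load("w5.npz"))
px=np.array([(233.5,130.2),(253.4,130.2),(305,129.9),(325.2,130.5),(234.5,186.3),(253.4,186.3),(303.1,186.3),(322,186.3)])-0.5
P=np.array([(x,y,.0585) for x in(-.032,.032) for y in(-.051,-.029,.029,.051)])
def T(p,P):
    c,s=np.cos(p[2]),np.sin(p[2]); return np.c_[p[0]+c*P[:,0]-s*P[:,1],p[1]+s*P[:,0]+c*P[:,1],P[:,2]]
r=least_squares(lambda p:(dist(m,T(p,P))-px).ravel(),[.545,.288,.15]);print(r.x.round(4),r.fun.round(1))
print(T(r.x,np.array([(0,.04,.08),(0,-.04,.08)])))
E
```

```text
[0.5444 0.2884 0.1488] [-0.5 -0.  -0.4 -0.   0.7  0.2  0.5 -0.4 -0.5  0.1 -0.3  0.1  0.2  0.1
  0.3  0.1]
[[0.53851552 0.32794551 0.08      ]
 [0.55037624 0.24882963 0.08      ]]
```

```bash
python3 -m pendant '[{"dx":-0.08,"dy":-1,"dz":0,"yaw":-0.15,"jaw":1},{"dx":-0.08,"dy":-1,"dz":0,"yaw":-0.15,"jaw":1},{"dx":-0.08,"dy":-1,"dz":0,"yaw":-0.15,"jaw":1},{"dx":-0.08,"dy":-1,"dz":0,"yaw":-0.15,"jaw":1},{"dx":-0.08,"dy":-1,"dz":0,"yaw":-0.15,"jaw":1},{"dx":-0.08,"dy":-1,"dz":0,"yaw":-0.15,"jaw":1},{"dx":-0.08,"dy":-1,"dz":0,"yaw":-0.15,"jaw":1},{"dx":-0.08,"dy":-1,"dz":0,"yaw":-0.15,"jaw":1},{"dx":-0.08,"dy":-1,"dz":0,"yaw":-0.15,"jaw":1},{"dx":-0.08,"dy":-1,"dz":0,"yaw":-0.15,"jaw":1}]'
python3 -m pendant '[{"dx":-0.08,"dy":-1,"dz":0,"yaw":-0.15,"jaw":1},{"dx":-0.08,"dy":-1,"dz":0,"yaw":-0.15,"jaw":1},{"dx":-0.08,"dy":-1,"dz":0,"yaw":-0.15,"jaw":1},{"dx":-0.08,"dy":-1,"dz":0,"yaw":-0.15,"jaw":1},{"dx":-0.08,"dy":-1,"dz":0,"yaw":-0.15,"jaw":1},{"dx":-0.08,"dy":-1,"dz":0,"yaw":-0.15,"jaw":1},{"dx":-0.08,"dy":-1,"dz":0,"yaw":-0.15,"jaw":1},{"dx":-0.08,"dy":-1,"dz":-0.3,"yaw":-0.15,"jaw":1},{"dx":-0.08,"dy":-1,"dz":-0.5,"yaw":-0.15,"jaw":1},{"dx":-0.08,"dy":-1,"dz":-0.5,"yaw":-0.15,"jaw":1}]'
python3 -m pendant '[{"dx":-0.08,"dy":-1,"dz":-0.5,"yaw":-0.15,"jaw":1},{"dx":-0.08,"dy":-1,"dz":-0.5,"yaw":-0.15,"jaw":1},{"dx":-0.08,"dy":-1,"dz":0,"yaw":-0.2,"jaw":1},{"dx":0,"dy":-0.1,"dz":0,"yaw":0,"jaw":1},{"dx":0,"dy":0,"dz":0,"yaw":0,"jaw":1}]'
cat > w4.py <<'E'
from h import *
import sys
m=robot.camera_model("wrist"); im=robot.get_image("wrist")
np.savez(sys.argv[1]+".npz",**m)
cv2.imwrite(f"pics/{sys.argv[1]}.png",im)
th=np.linspace(0,2*np.pi,90); c,s=np.cos(-.2),np.sin(-.2)
for X,Y in((.5194,-.2024),(.5013,-.2915)):
  for e in(-.005,.005):
    P=np.c_[.065*np.cos(th),np.full(90,e),.085+.065*np.sin(th)]
    P=np.c_[X+c*P[:,0]-s*P[:,1],Y+s*P[:,0]+c*P[:,1],P[:,2]]
    cv2.polylines(im,[dist(m,P).round().astype(np.int32)],True,(0,0,255),1)
cv2.imwrite(f"pics/{sys.argv[1]}m.png",im)
E
python3 w4.py w6
```

```text
t: 12.72
eef_pos: [0.5397, 0.0592, 0.2824]
orientation: [2.224, 2.218, 0.0]
wrist_force: [0.2, -0.2, -1.4]
gripper_width: 0.0855
t: 13.98
eef_pos: [0.5235, -0.1408, 0.2553]
orientation: [-2.384, -2.045, 0.0]
wrist_force: [0.2, 0.1, -0.9]
gripper_width: 0.0852
t: 14.6
eef_pos: [0.5192, -0.2016, 0.2368]
orientation: [2.434, 1.986, 0.001]
wrist_force: [0.8, 0.2, 0.5]
gripper_width: 0.0854
```

View pics/w6m.png

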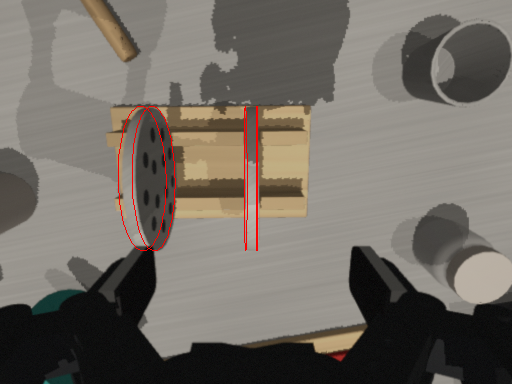

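View pics/w6.png

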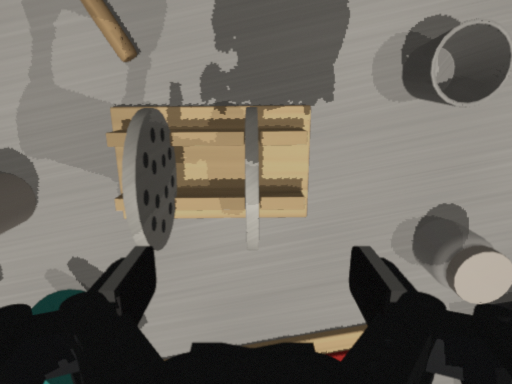

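The wrist view confirms it: the grey dimpled disc sits centred between the jaws (columns 246 to 258), matching the outline. Next I'll descend and grip its top rim.

```bash
python3 -m pendant '[{"dx":0,"dy":-0.04,"dz":-1,"yaw":0,"jaw":1},{"dx":0,"dy":0,"dz":-1,"yaw":0,"jaw":1},{"dx":0,"dy":0,"dz":-1,"yaw":0,"jaw":1},{"dx":0,"dy":0,"dz":-1,"yaw":0,"jaw":1},{"dx":0,"dy":0,"dz":-1,"yaw":0,"jaw":1},{"dx":0,"dy":0,"dz":-0.6,"yaw":0,"jaw":1},{"dx":0,"dy":0,"dz":-0.4,"yaw":0,"jaw":0.6},{"dx":0,"dy":0,"dz":0,"yaw":0,"jaw":0.3}]' 60
python3 -m pendant '[{"dx":0,"dy":0,"dz":0,"yaw":0,"jaw":0.1},{"dx":0,"dy":0,"dz":0,"yaw":0,"jaw":0},{"dx":0,"dy":0,"dz":0,"yaw":0,"jaw":0},{"dx":0,"dy":0,"dz":0,"yaw":0,"jaw":0}]'
python3 w4.py w7
```

```text
t: 15.65
eef_pos: [0.519, -0.2021, 0.1163]
orientation: [-2.433, -1.987, 0.0]
wrist_force: [0.6, 0.2, 0.8]
gripper_width: 0.0521
t: 16.15
eef_pos: [0.5193, -0.2027, 0.117]
orientation: [2.433, 1.986, 0.0]
wrist_force: [-1.1, -0.7, 3.1]
gripper_width: 0.0093
```

View pics/w7.png

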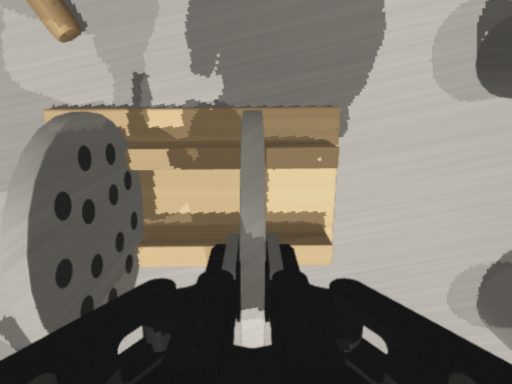

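Gripped at 9.3 mm. I'll lift and carry it to the left slot, which is the far one.

```bash
python3 -m pendant '[{"dx":0,"dy":0,"dz":0.5,"yaw":0,"jaw":0},{"dx":0,"dy":0,"dz":0.8,"yaw":0,"jaw":0},{"dx":0,"dy":0,"dz":1,"yaw":0,"jaw":0},{"dx":0,"dy":0,"dz":1,"yaw":0,"jaw":0},{"dx":0,"dy":0,"dz":1,"yaw":0,"jaw":0},{"dx":0,"dy":0.3,"dz":1,"yaw":0,"jaw":0},{"dx":0,"dy":0.6,"dz":0.7,"yaw":0,"jaw":0}]'
python3 -m pendant '[{"dx":0.04,"dy":0.8,"dz":0,"yaw":0.15,"jaw":0},{"dx":0.04,"dy":1,"dz":0,"yaw":0.15,"jaw":0},{"dx":0.04,"dy":1,"dz":0,"yaw":0.15,"jaw":0},{"dx":0.04,"dy":1,"dz":0,"yaw":0.15,"jaw":0},{"dx":0.04,"dy":1,"dz":0,"yaw":0.15,"jaw":0},{"dx":0.04,"dy":1,"dz":0,"yaw":0.15,"jaw":0},{"dx":0.04,"dy":1,"dz":0,"yaw":0.15,"jaw":0},{"dx":0.04,"dy":1,"dz":0,"yaw":0.15,"jaw":0},{"dx":0.04,"dy":1,"dz":0,"yaw":0.15,"jaw":0},{"dx":0.04,"dy":1,"dz":0,"yaw":0.15,"jaw":0}]'
python3 -m pendant '[{"dx":0.04,"dy":1,"dz":0,"yaw":0.15,"jaw":0},{"dx":0.04,"dy":1,"dz":0,"yaw":0.15,"jaw":0},{"dx":0.04,"dy":1,"dz":0,"yaw":0.15,"jaw":0},{"dx":0.04,"dy":1,"dz":0,"yaw":0.15,"jaw":0},{"dx":0.04,"dy":1,"dz":0,"yaw":0.15,"jaw":0},{"dx":0.04,"dy":1,"dz":0,"yaw":0.15,"jaw":0},{"dx":0.04,"dy":1,"dz":0,"yaw":0.15,"jaw":0},{"dx":0.04,"dy":1,"dz":0,"yaw":0.15,"jaw":0},{"dx":0.04,"dy":1,"dz":0,"yaw":0.15,"jaw":0},{"dx":0.04,"dy":1,"dz":0,"yaw":0.15,"jaw":0}]'
```

```text
t: 17.08
eef_pos: [0.5191, -0.1841, 0.2379]
orientation: [2.434, 1.985, 0.001]
wrist_force: [1.0, 0.9, -3.3]
gripper_width: 0.0093
t: 18.32
eef_pos: [0.527, 0.013, 0.2364]
orientation: [-2.277, -2.164, -0.0]
wrist_force: [-0.0, 0.1, -4.1]
gripper_width: 0.0091
t: 19.58
eef_pos: [0.5351, 0.213, 0.2364]
orientation: [-2.109, -2.329, -0.0]
wrist_force: [0.2, -0.4, -4.7]
gripper_width: 0.0094
```

```bash
python3 -m pendant '[{"dx":0.04,"dy":1,"dz":0,"yaw":0.15,"jaw":0},{"dx":0.04,"dy":1,"dz":0,"yaw":0.15,"jaw":0},{"dx":0.04,"dy":1,"dz":0,"yaw":0.2,"jaw":0},{"dx":0.05,"dy":1,"dz":0,"yaw":0,"jaw":0},{"dx":0,"dy":1,"dz":0,"yaw":0,"jaw":0},{"dx":0,"dy":0.75,"dz":0,"yaw":0,"jaw":0},{"dx":0,"dy":0,"dz":0,"yaw":0,"jaw":0},{"dx":0,"dy":0,"dz":0,"yaw":0,"jaw":0}]'
python3 w3.py w8; python3 -c "
from plant import robot; import numpy as np
r=robot.observe();v=r['orientation'];print(r['eef_pos'],2*np.arctan2(v[1],v[0]),v)"
```

```text
t: 20.58
eef_pos: [0.5385, 0.3262, 0.2363]
orientation: [2.051, 2.379, -0.001]
wrist_force: [0.4, -0.3, -4.6]
gripper_width: 0.0093
(-0.032, -0.051, 0.06) [159. 142.]
(0.032, -0.051, 0.06) [164. 205.]
(-0.032, -0.029, 0.06) [182. 142.]
(0.032, -0.029, 0.06) [186. 205.]
(-0.032, 0.029, 0.06) [242. 142.]
(0.032, 0.029, 0.06) [242. 205.]
(-0.032, 0.051, 0.06) [264. 142.]
(0.032, 0.051, 0.06) [264. 205.]
(0.032, 0, 0.018) [218. 193.]
(-0.032, 0, 0.018) [216. 137.]
[0.53853357 0.32601928 0.2364323 ] 1.7183778647815875 [ 2.05151047e+00  2.37903880e+00 -5.04011617e-04]
```

View pics/w8.png

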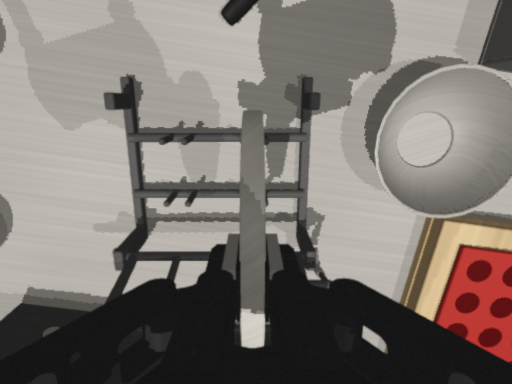

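```bash
python3 -m pendant '[{"dx":0.01,"dy":0.07,"dz":-0.6,"yaw":0,"jaw":0},{"dx":0,"dy":0,"dz":-1,"yaw":0,"jaw":0},{"dx":0,"dy":0,"dz":-1,"yaw":0,"jaw":0},{"dx":0,"dy":0,"dz":-0.6,"yaw":0,"jaw":0},{"dx":0,"dy":0,"dz":-0.2,"yaw":0,"jaw":0},{"dx":0,"dy":0,"dz":0,"yaw":0,"jaw":0}]'
python3 w3.py w9; python3 -c "
from plant import robot;import cv2
a=robot.get_image('side')[90:190,200:320];b=robot.get_image('scene')[140:260,260:400]
cv2.imwrite('pics/s9.png',cv2.resize(a,None,fx=6,fy=6,interpolation=2));cv2.imwrite('pics/c9.png',cv2.resize(b,None,fx=5,fy=5,interpolation=2))"
```

```text
t: 21.38
eef_pos: [0.5388, 0.3281, 0.1686]
orientation: [2.051, 2.38, 0.001]
wrist_force: [-0.2, 0.2, -2.9]
gripper_width: 0.0093
(-0.032, -0.051, 0.06) [132. 151.]
(0.032, -0.051, 0.06) [140. 229.]
(-0.032, -0.029, 0.06) [161. 151.]
(0.032, -0.029, 0.06) [167. 229.]
(-0.032, 0.029, 0.06) [236. 151.]
(0.032, 0.029, 0.06) [238. 229.]
(-0.032, 0.051, 0.06) [265. 151.]
(0.032, 0.051, 0.06) [264. 229.]
(0.032, 0, 0.018) [209. 212.]
(-0.032, 0, 0.018) [206. 144.]
```

View pics/w9.png

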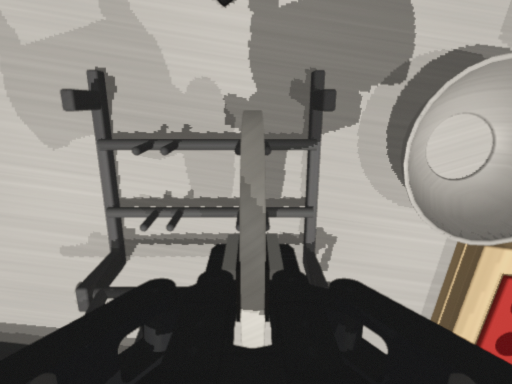

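View pics/c9.png

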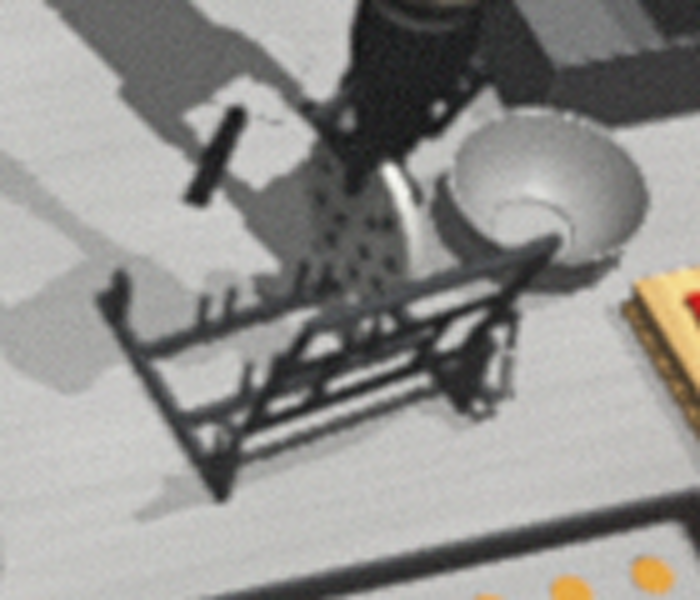

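View pics/s9.png

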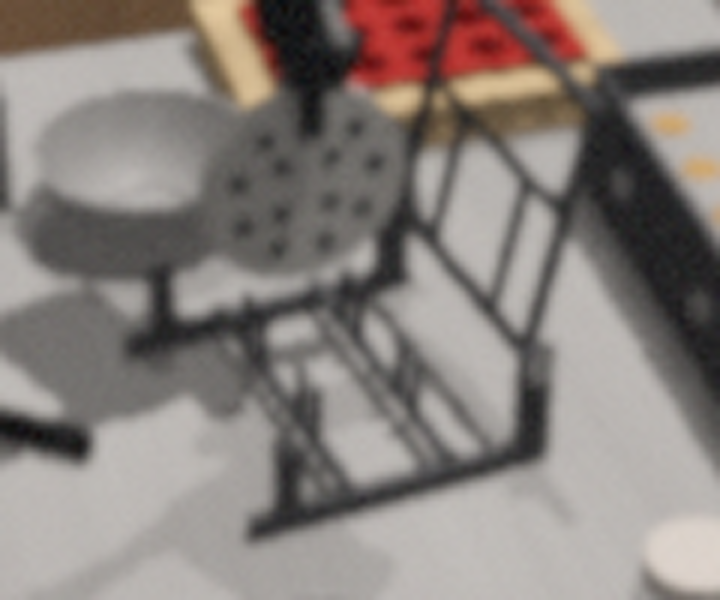

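The tine bases peek out evenly on both sides of the disc (about columns 236 and 271), so it is centred. I'll lower it slowly.

```bash
python3 -m pendant '[{"dx":0,"dy":0,"dz":-0.5,"yaw":0,"jaw":0},{"dx":0,"dy":0,"dz":-0.5,"yaw":0,"jaw":0},{"dx":0,"dy":0,"dz":-0.5,"yaw":0,"jaw":0},{"dx":0,"dy":0,"dz":-0.4,"yaw":0,"jaw":0},{"dx":0,"dy":0,"dz":-0.3,"yaw":0,"jaw":0},{"dx":0,"dy":0,"dz":-0.15,"yaw":0,"jaw":0},{"dx":0,"dy":0,"dz":0,"yaw":0,"jaw":0}]'
```

```text
t: 22.4
eef_pos: [0.5386, 0.3281, 0.1213]
orientation: [-2.051, -2.38, 0.0]
wrist_force: [-0.3, -0.1, -3.8]
gripper_width: 0.0092
```

```bash
python3 -m pendant '[{"dx":0,"dy":0,"dz":-0.1,"yaw":0,"jaw":0},{"dx":0,"dy":0,"dz":-0.1,"yaw":0,"jaw":0},{"dx":0,"dy":0,"dz":-0.1,"yaw":0,"jaw":0},{"dx":0,"dy":0,"dz":-0.08,"yaw":0,"jaw":0},{"dx":0,"dy":0,"dz":0,"yaw":0,"jaw":0}]'; python3 -m pendant '[{"dx":0,"dy":0,"dz":-0.05,"yaw":0,"jaw":0},{"dx":0,"dy":0,"dz":0,"yaw":0,"jaw":0}]'
```

```text
t: 23.02
eef_pos: [0.5386, 0.328, 0.1136]
orientation: [-2.051, -2.38, 0.0]
wrist_force: [-0.2, 0.6, -4.2]
gripper_width: 0.0092
t: 23.28
eef_pos: [0.5386, 0.3281, 0.1128]
orientation: [-2.051, -2.38, -0.0]
wrist_force: [0.2, 0.4, -3.9]
gripper_width: 0.0093
```

```bash
python3 -m pendant '[{"dx":0,"dy":0,"dz":-0.05,"yaw":0,"jaw":0},{"dx":0,"dy":0,"dz":0,"yaw":0,"jaw":0}]'; python3 -m pendant '[{"dx":0,"dy":0,"dz":-0.05,"yaw":0,"jaw":0},{"dx":0,"dy":0,"dz":0,"yaw":0,"jaw":0}]'
```

```text
t: 23.52
eef_pos: [0.5388, 0.3281, 0.1125]
orientation: [2.051, 2.38, 0.001]
wrist_force: [-1.1, -0.4, 2.2]
gripper_width: 0.0094
t: 23.78
eef_pos: [0.539, 0.3282, 0.1124]
orientation: [2.05, 2.379, 0.003]
wrist_force: [-1.4, -0.9, 7.7]
gripper_width: 0.0091
```

It is seated: contact at TCP 0.1125, as predicted. I'll ease off, release and rise.

```bash
python3 -m pendant '[{"dx":0,"dy":0,"dz":0.06,"yaw":0,"jaw":0},{"dx":0,"dy":0,"dz":0,"yaw":0,"jaw":0.2},{"dx":0,"dy":0,"dz":0,"yaw":0,"jaw":0.4},{"dx":0,"dy":0,"dz":0,"yaw":0,"jaw":0.6},{"dx":0,"dy":0,"dz":0,"yaw":0,"jaw":0.6},{"dx":0,"dy":0,"dz":0.5,"yaw":0,"jaw":0.6},{"dx":0,"dy":0,"dz":1,"yaw":0,"jaw":0.6},{"dx":0,"dy":0,"dz":1,"yaw":0,"jaw":0.6},{"dx":0,"dy":0,"dz":1,"yaw":0,"jaw":0.6},{"dx":0,"dy":0,"dz":1,"yaw":0,"jaw":0.6}]'
python3 w3.py w10; python3 -c "
from plant import robot;import cv2
a=robot.get_image('side')[90:190,200:320]
cv2.imwrite('pics/s10.png',cv2.resize(a,None,fx=6,fy=6,interpolation=2))"
```

```text
t: 25.02
eef_pos: [0.5387, 0.3281, 0.2036]
orientation: [2.051, 2.38, 0.001]
wrist_force: [-0.1, -0.2, -0.7]
gripper_width: 0.0511
(-0.032, -0.051, 0.06) [146. 145.]
(0.032, -0.051, 0.06) [153. 215.]
(-0.032, -0.029, 0.06) [172. 145.]
(0.032, -0.029, 0.06) [176. 215.]
(-0.032, 0.029, 0.06) [238. 145.]
(0.032, 0.029, 0.06) [239. 215.]
(-0.032, 0.051, 0.06) [263. 145.]
(0.032, 0.051, 0.06) [263. 215.]
(0.032, 0, 0.018) [213. 201.]
(-0.032, 0, 0.018) [211. 140.]
```

View pics/w10.png

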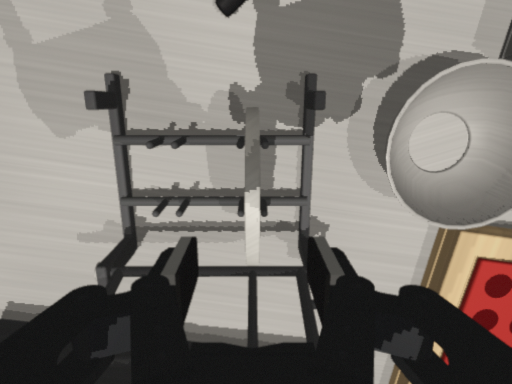

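View pics/s10.png

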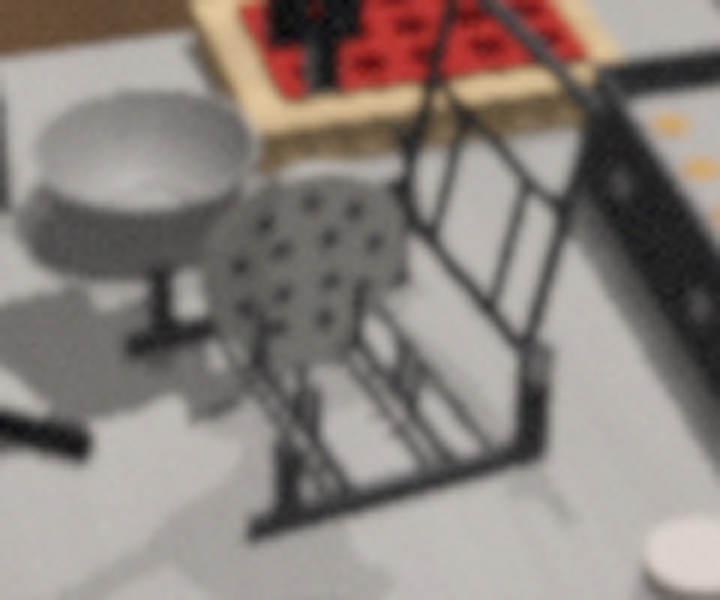

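The first disc stands upright between the left slot's tines. Now the second disc.

```bash
python3 -m pendant '[{"dx":0,"dy":0,"dz":0.7,"yaw":0,"jaw":0.8},{"dx":-0.06,"dy":-1,"dz":0.5,"yaw":-0.15,"jaw":1},{"dx":-0.06,"dy":-1,"dz":0.5,"yaw":-0.15,"jaw":1},{"dx":-0.06,"dy":-1,"dz":0,"yaw":-0.15,"jaw":1},{"dx":-0.06,"dy":-1,"dz":0,"yaw":-0.15,"jaw":1},{"dx":-0.06,"dy":-1,"dz":0,"yaw":-0.15,"jaw":1},{"dx":-0.06,"dy":-1,"dz":0,"yaw":-0.15,"jaw":1},{"dx":-0.06,"dy":-1,"dz":0,"yaw":-0.15,"jaw":1},{"dx":-0.06,"dy":-1,"dz":0,"yaw":-0.15,"jaw":1},{"dx":-0.06,"dy":-1,"dz":0,"yaw":-0.15,"jaw":1}]'
python3 -m pendant '[{"dx":-0.06,"dy":-1,"dz":0,"yaw":-0.15,"jaw":1},{"dx":-0.06,"dy":-1,"dz":0,"yaw":-0.15,"jaw":1},{"dx":-0.06,"dy":-1,"dz":0,"yaw":-0.15,"jaw":1},{"dx":-0.06,"dy":-1,"dz":0,"yaw":-0.15,"jaw":1},{"dx":-0.06,"dy":-1,"dz":0,"yaw":-0.15,"jaw":1},{"dx":-0.06,"dy":-1,"dz":0,"yaw":-0.15,"jaw":1},{"dx":-0.06,"dy":-1,"dz":0,"yaw":-0.15,"jaw":1},{"dx":-0.06,"dy":-1,"dz":0,"yaw":-0.15,"jaw":1},{"dx":-0.06,"dy":-1,"dz":0,"yaw":-0.15,"jaw":1},{"dx":-0.06,"dy":-1,"dz":0,"yaw":-0.15,"jaw":1}]'
python3 -m pendant '[{"dx":-0.06,"dy":-1,"dz":0,"yaw":-0.15,"jaw":1},{"dx":-0.06,"dy":-1,"dz":0,"yaw":-0.15,"jaw":1},{"dx":-0.06,"dy":-1,"dz":0,"yaw":-0.15,"jaw":1},{"dx":-0.06,"dy":-1,"dz":0,"yaw":-0.15,"jaw":1},{"dx":-0.06,"dy":-1,"dz":0,"yaw":-0.1,"jaw":1},{"dx":-0.06,"dy":-1,"dz":0,"yaw":0,"jaw":1},{"dx":-0.06,"dy":-1,"dz":0,"yaw":0,"jaw":1},{"dx":-0.06,"dy":-1,"dz":0,"yaw":0,"jaw":1},{"dx":-0.06,"dy":-1,"dz":0,"yaw":0,"jaw":1},{"dx":-0.06,"dy":-1,"dz":0,"yaw":0,"jaw":1}]'
python3 -m pendant '[{"dx":-0.06,"dy":-1,"dz":0,"yaw":0,"jaw":1},{"dx":0,"dy":-0.9,"dz":0,"yaw":0,"jaw":1},{"dx":0,"dy":0,"dz":0,"yaw":0,"jaw":1},{"dx":0,"dy":0,"dz":0,"yaw":0,"jaw":1}]'
python3 w4.py w11
```

```text
t: 26.38
eef_pos: [0.5277, 0.1467, 0.236]
orientation: [-2.208, -2.235, -0.0]
wrist_force: [-0.4, 0.1, -0.0]
gripper_width: 0.0855
t: 27.62
eef_pos: [0.5156, -0.0532, 0.236]
orientation: [2.369, 2.063, 0.0]
wrist_force: [0.6, -0.7, 0.5]
gripper_width: 0.0854
t: 28.88
eef_pos: [0.5037, -0.2533, 0.236]
orientation: [-2.439, -1.98, -0.0]
wrist_force: [0.0, -0.7, 0.6]
gripper_width: 0.0853
t: 29.38
eef_pos: [0.5026, -0.2896, 0.2359]
orientation: [-2.438, -1.98, -0.0]
wrist_force: [1.4, 0.6, 1.0]
gripper_width: 0.0855
```

View pics/w11m.png

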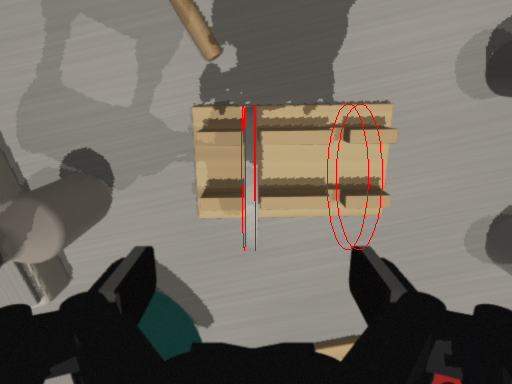

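The second grey disc is centred at about columns 246 to 258. I'll descend and grip it.

```bash
python3 -m pendant '[{"dx":-0.03,"dy":-0.02,"dz":-1,"yaw":0.05,"jaw":1},{"dx":0,"dy":0,"dz":-1,"yaw":0,"jaw":1},{"dx":0,"dy":0,"dz":-1,"yaw":0,"jaw":1},{"dx":0,"dy":0,"dz":-1,"yaw":0,"jaw":1},{"dx":0,"dy":0,"dz":-1,"yaw":0,"jaw":1},{"dx":0,"dy":0,"dz":-0.6,"yaw":0,"jaw":1},{"dx":0,"dy":0,"dz":-0.4,"yaw":0,"jaw":0.6},{"dx":0,"dy":0,"dz":0,"yaw":0,"jaw":0.3}]' 60
python3 -m pendant '[{"dx":0,"dy":0,"dz":0,"yaw":0,"jaw":0.1},{"dx":0,"dy":0,"dz":0,"yaw":0,"jaw":0},{"dx":0,"dy":0,"dz":0,"yaw":0,"jaw":0},{"dx":0,"dy":0,"dz":0,"yaw":0,"jaw":0}]'
python3 w4.py w12
```

```text
t: 30.42
eef_pos: [0.502, -0.2901, 0.1159]
orientation: [-2.433, -1.986, 0.0]
wrist_force: [0.3, -0.4, -0.4]
gripper_width: 0.0515
t: 30.92
eef_pos: [0.5023, -0.2906, 0.1166]
orientation: [2.433, 1.985, 0.001]
wrist_force: [-0.2, 0.4, 2.7]
gripper_width: 0.0092
```

View pics/w12.png

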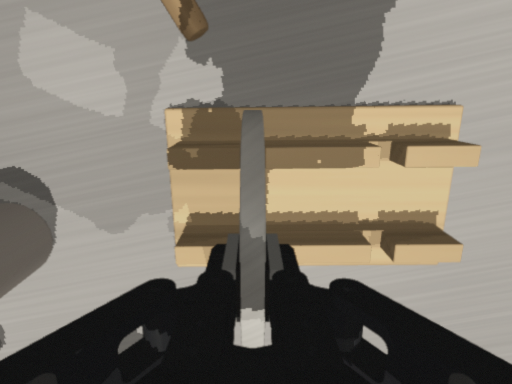

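```bash
python3 -m pendant '[{"dx":0,"dy":0,"dz":0.5,"yaw":0,"jaw":0},{"dx":0,"dy":0,"dz":0.8,"yaw":0,"jaw":0},{"dx":0,"dy":0,"dz":1,"yaw":0,"jaw":0},{"dx":0,"dy":0,"dz":1,"yaw":0,"jaw":0},{"dx":0,"dy":0,"dz":1,"yaw":0,"jaw":0},{"dx":0,"dy":0.3,"dz":1,"yaw":0,"jaw":0},{"dx":0,"dy":0.6,"dz":0.7,"yaw":0,"jaw":0},{"dx":0.1,"dy":0.8,"dz":0,"yaw":0.15,"jaw":0},{"dx":0.1,"dy":1,"dz":0,"yaw":0.15,"jaw":0},{"dx":0.1,"dy":1,"dz":0,"yaw":0.15,"jaw":0}]'
python3 -m pendant '[{"dx":0.1,"dy":1,"dz":0,"yaw":0.15,"jaw":0},{"dx":0.1,"dy":1,"dz":0,"yaw":0.15,"jaw":0},{"dx":0.1,"dy":1,"dz":0,"yaw":0.15,"jaw":0},{"dx":0.1,"dy":1,"dz":0,"yaw":0.15,"jaw":0},{"dx":0.1,"dy":1,"dz":0,"yaw":0.15,"jaw":0},{"dx":0.1,"dy":1,"dz":0,"yaw":0.15,"jaw":0},{"dx":0.1,"dy":1,"dz":0,"yaw":0.15,"jaw":0},{"dx":0.1,"dy":1,"dz":0,"yaw":0.15,"jaw":0},{"dx":0.1,"dy":1,"dz":0,"yaw":0.15,"jaw":0},{"dx":0.1,"dy":1,"dz":0,"yaw":0.15,"jaw":0}]'
python3 -m pendant '[{"dx":0.1,"dy":1,"dz":0,"yaw":0.15,"jaw":0},{"dx":0.1,"dy":1,"dz":0,"yaw":0.15,"jaw":0},{"dx":0.1,"dy":1,"dz":0,"yaw":0.15,"jaw":0},{"dx":0.1,"dy":1,"dz":0,"yaw":0.15,"jaw":0},{"dx":0.1,"dy":1,"dz":0,"yaw":0.15,"jaw":0},{"dx":0.1,"dy":1,"dz":0,"yaw":0.15,"jaw":0},{"dx":0.1,"dy":1,"dz":0,"yaw":0.15,"jaw":0},{"dx":0.1,"dy":1,"dz":0,"yaw":0.15,"jaw":0},{"dx":0.1,"dy":1,"dz":0,"yaw":0.15,"jaw":0},{"dx":0.1,"dy":1,"dz":0,"yaw":0.15,"jaw":0}]'
```

```text
t: 32.22
eef_pos: [0.5078, -0.2143, 0.2352]
orientation: [-2.386, -2.041, 0.001]
wrist_force: [1.1, 0.7, -3.7]
gripper_width: 0.009
t: 33.48
eef_pos: [0.5281, -0.015, 0.236]
orientation: [2.228, 2.215, 0.0]
wrist_force: [0.1, 0.3, -4.6]
gripper_width: 0.0092
t: 34.72
eef_pos: [0.5482, 0.185, 0.236]
orientation: [-2.056, -2.376, -0.0]
wrist_force: [0.6, 0.6, -3.2]
gripper_width: 0.0093
```

```bash
python3 -m pendant '[{"dx":0.06,"dy":1,"dz":0,"yaw":0.05,"jaw":0},{"dx":0.06,"dy":1,"dz":0,"yaw":0,"jaw":0},{"dx":0,"dy":0.8,"dz":-0.4,"yaw":0,"jaw":0},{"dx":0,"dy":0.4,"dz":-1,"yaw":0,"jaw":0},{"dx":0,"dy":0,"dz":-1,"yaw":0,"jaw":0},{"dx":0,"dy":0,"dz":-0.7,"yaw":0,"jaw":0},{"dx":0,"dy":0,"dz":-0.2,"yaw":0,"jaw":0},{"dx":0,"dy":0,"dz":0,"yaw":0,"jaw":0}]'
python3 w3.py w13
```

```text
t: 35.72
eef_pos: [0.5506, 0.2476, 0.1702]
orientation: [2.051, 2.379, 0.0]
wrist_force: [0.7, -0.8, -3.6]
gripper_width: 0.0097
(-0.032, -0.051, 0.06) [238. 151.]
(0.032, -0.051, 0.06) [239. 229.]
(-0.032, -0.029, 0.06) [267. 151.]
(0.032, -0.029, 0.06) [266. 229.]
(-0.032, 0.029, 0.06) [342. 151.]
(0.032, 0.029, 0.06) [336. 228.]
(-0.032, 0.051, 0.06) [370. 151.]
(0.032, 0.051, 0.06) [363. 228.]
(0.032, 0, 0.018) [295. 212.]
(-0.032, 0, 0.018) [297. 144.]
```

View pics/w13.png

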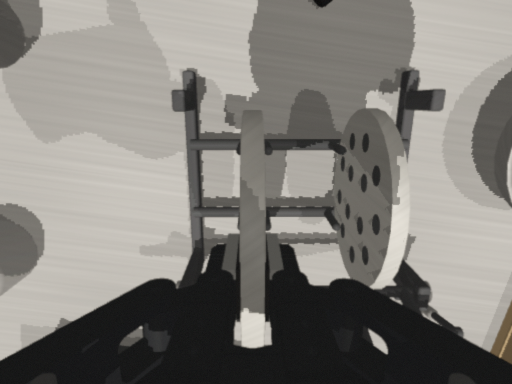

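The tine bases show slightly more on the right, in line with the 1.3 mm shortfall. I'll correct by +0.06 and lower.

```bash
python3 -m pendant '[{"dx":0,"dy":0.06,"dz":0,"yaw":0,"jaw":0},{"dx":0,"dy":0,"dz":-0.5,"yaw":0,"jaw":0},{"dx":0,"dy":0,"dz":-0.5,"yaw":0,"jaw":0},{"dx":0,"dy":0,"dz":-0.5,"yaw":0,"jaw":0},{"dx":0,"dy":0,"dz":-0.4,"yaw":0,"jaw":0},{"dx":0,"dy":0,"dz":-0.3,"yaw":0,"jaw":0},{"dx":0,"dy":0,"dz":-0.2,"yaw":0,"jaw":0},{"dx":0,"dy":0,"dz":0,"yaw":0,"jaw":0}]'
```

```text
t: 36.78
eef_pos: [0.5503, 0.2488, 0.1218]
orientation: [-2.051, -2.38, 0.0]
wrist_force: [0.2, -0.3, -4.2]
gripper_width: 0.0093
```

```bash
python3 -m pendant '[{"dx":0,"dy":0,"dz":-0.1,"yaw":0,"jaw":0},{"dx":0,"dy":0,"dz":-0.1,"yaw":0,"jaw":0},{"dx":0,"dy":0,"dz":-0.1,"yaw":0,"jaw":0},{"dx":0,"dy":0,"dz":-0.05,"yaw":0,"jaw":0},{"dx":0,"dy":0,"dz":0,"yaw":0,"jaw":0}]'
```

```text
t: 37.4
eef_pos: [0.5504, 0.2489, 0.1149]
orientation: [-2.051, -2.38, 0.0]
wrist_force: [0.0, -0.0, -4.5]
gripper_width: 0.0091
```

```bash
python3 -m pendant '[{"dx":0,"dy":0,"dz":-0.06,"yaw":0,"jaw":0},{"dx":0,"dy":0,"dz":-0.05,"yaw":0,"jaw":0},{"dx":0,"dy":0,"dz":0,"yaw":0,"jaw":0}]';python3 -m pendant '[{"dx":0,"dy":0,"dz":-0.04,"yaw":0,"jaw":0},{"dx":0,"dy":0,"dz":0,"yaw":0,"jaw":0}]'
```

```text
t: 37.78
eef_pos: [0.5504, 0.2488, 0.1127]
orientation: [-2.051, -2.38, 0.0]
wrist_force: [-0.3, -0.2, -4.3]
gripper_width: 0.0089
t: 38.02
eef_pos: [0.5506, 0.2489, 0.1122]
orientation: [2.051, 2.38, 0.001]
wrist_force: [-0.1, -0.1, -3.2]
gripper_width: 0.0091
```

```bash
python3 -m pendant '[{"dx":0,"dy":0,"dz":-0.05,"yaw":0,"jaw":0},{"dx":0,"dy":0,"dz":0,"yaw":0,"jaw":0}]'
```

```text
t: 38.28
eef_pos: [0.5508, 0.249, 0.112]
orientation: [2.05, 2.379, 0.002]
wrist_force: [-0.8, -0.7, 5.4]
gripper_width: 0.0092
```

It is seated: contact at the same height as the first disc. I'll release and rise.

```bash
python3 -m pendant '[{"dx":0,"dy":0,"dz":0.04,"yaw":0,"jaw":0},{"dx":0,"dy":0,"dz":0,"yaw":0,"jaw":0.2},{"dx":0,"dy":0,"dz":0,"yaw":0,"jaw":0.4},{"dx":0,"dy":0,"dz":0,"yaw":0,"jaw":0.55},{"dx":0,"dy":0,"dz":0,"yaw":0,"jaw":0.55},{"dx":0,"dy":0,"dz":0.5,"yaw":0,"jaw":0.55},{"dx":0,"dy":0,"dz":1,"yaw":0,"jaw":0.55},{"dx":0,"dy":0,"dz":1,"yaw":0,"jaw":0.55},{"dx":0,"dy":0,"dz":1,"yaw":0,"jaw":0.55},{"dx":0,"dy":0,"dz":1,"yaw":0,"jaw":0.55}]'
python3 -m pendant '[{"dx":0,"dy":0,"dz":1,"yaw":0,"jaw":0.55},{"dx":0,"dy":-0.3,"dz":1,"yaw":0,"jaw":0.55},{"dx":-0.3,"dy":-1,"dz":1,"yaw":0,"jaw":0.55},{"dx":-0.3,"dy":-1,"dz":0,"yaw":0,"jaw":0.55},{"dx":-0.3,"dy":-1,"dz":0,"yaw":0,"jaw":0.55},{"dx":0,"dy":0,"dz":0,"yaw":0,"jaw":0.55}]'
python3 w3.py w14 >/dev/null; python3 -c "
from plant import robot;import cv2
I=robot.get_image('side');J=robot.get_image('scene');cv2.imwrite('pics/side14.png',I);cv2.imwrite('pics/scene14.png',J)
cv2.imwrite('pics/s14.png',cv2.resize(I[80:190,200:320],None,fx=5,fy=5,interpolation=2));cv2.imwrite('pics/c14.png',cv2.resize(J[140:260,260:400],None,fx=4,fy=4,interpolation=2))"
```

```text
t: 39.52
eef_pos: [0.5505, 0.2489, 0.2033]
orientation: [2.051, 2.38, 0.001]
wrist_force: [0.2, -0.2, -0.2]
gripper_width: 0.0467
t: 40.28
eef_pos: [0.532, 0.1811, 0.2622]
orientation: [-2.053, -2.378, 0.0]
wrist_force: [0.8, -0.1, -0.4]
gripper_width: 0.0469
```

View pics/w14.png

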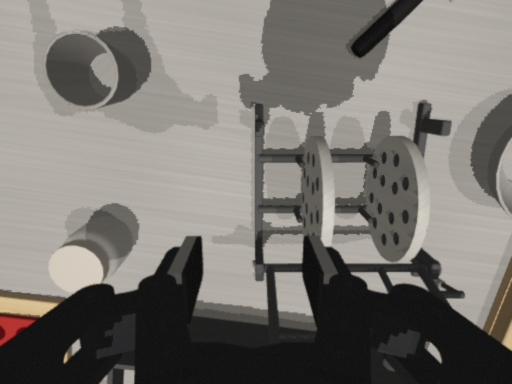

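View pics/s14.png

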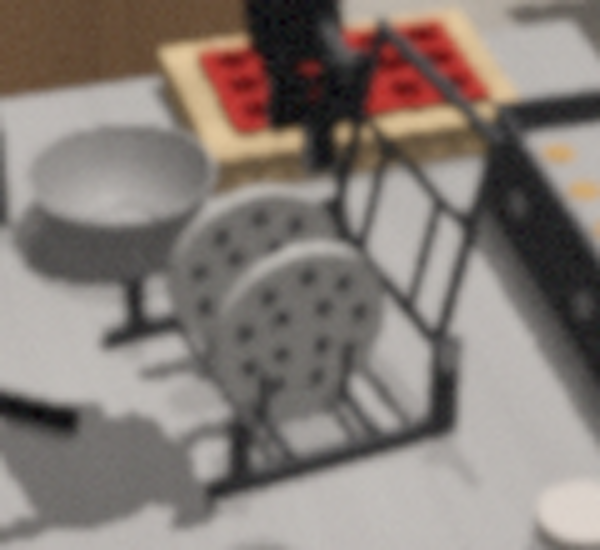

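View pics/scene14.png

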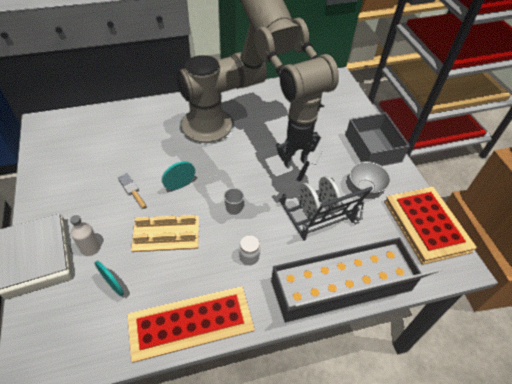

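Both discs stand upright in their slots, and the bystanders are where they were. One numeric check of the frame's open angle, then I'll hand in.

```bash
python3 - <<'E'
from h import *
m=robot.camera_model("side"); c,s=np.cos(.149),np.sin(.149)
for a in(1.6,1.7,1.8):
  for y in(-.085,.085):
    x=.085-.16*np.cos(a); z=.07+.16*np.sin(a); print(a,y,dist(m,[.5446+c*x-s*y,.2883+s*x+c*y,z]).round(1), "crop",((dist(m,[.5446+c*x-s*y,.2883+s*x+c*y,z])-[200,80])*5).round(0))
E
```

```text
1.6 -0.085 [[290.2 108.5]] crop [[451. 142.]]
1.6 0.085 [[268.   85.3]] crop [[340.  27.]]
1.7 -0.085 [[294.6 107.8]] crop [[473. 139.]]
1.7 0.085 [[272.1  84.7]] crop [[360.  24.]]
1.8 -0.085 [[298.7 107.5]] crop [[494. 138.]]
1.8 0.085 [[276.   84.6]] crop [[380.  23.]]
```

The bar ends appear at crop (380,28) and (497,132), which matches 1.8 rad, fully open.

```bash
python3 -c "
from plant import robot
print(robot.hand_in(), robot.observe()['t'])"
```

```text
the job is handed in; nothing more can be done
the job is handed in; nothing more can be done
```

The job is done and handed in at about 40 s, well inside the 72 s limit. I flipped the back frame up and over until it rested open on its stop. Then I moved both grey dimpled discs from the cradle to the stand, the first into the left slot and the second into the right. The turquoise look-alikes were left alone.

Last checks before handing in:
- **Frame:** the ends of its bar in the side picture match the projection for 1.8 rad to about 1 px, so it is fully open.
- **Discs:** both stand upright between their tines. They touched down at the expected height and were pressed on with roughly 10 N at most.
- **Everything else:** the gripper was open and clear of everything, and the cup, jar, bowl, scraper, brush and spray looked unmoved by eye.

No check failed. The only mismatch was the second disc arriving about 1.3 mm short of the slot centre, which I corrected before lowering it.

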